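# Prop the seed chest open and fetch a sample jar

## Task

Stand the yellow-capped jar from the seed chest upright in the orange basket. The chest's lid springs shut, so first prop it wide open with the red wedge, seated level on the ledge of the chest's middle rib with its heel against the step and its thick nose holding the lid, and leave it propped. Set the jar down rather than dropping it, and do not disturb the blue-capped jar, the bottle or the potted seedling.

Things in the scene. Friction and masses are not known exactly. Their poses are not given: they have to be found in the camera images.
- chest: White seed-sample chest, fixed, 200 (x) x 280 (y) x 110 mm high, open on top under its lid. Origin: centre of underside; x points to the hinge side (away from the robot), z up. Floor 10 thick; walls 8 thick: front (at x -100) and sides 110 high, rear (at x 100) only 92 high. A grey rib 40 wide (y -20 to 20) runs along x through the middle; a jar stands in the well on each side of it.
- ledge_stop (a point): Foot of the step on the rib, chest x -34, y 0, z 92 mm. The rib's top is 110 high from the front wall to x -34, then steps down to a level ledge, 92 high, that runs from here to the rear face at x 100. The wedge sits on this ledge, heel against the 18 mm step: its nose is then at chest x 96 and the lid leans on it at about 1.47 rad.
- lid (a joint): Angle of the lid (rad): 0 shut and level, 1.57 upright, stop at 1.85. It turns up about the chest's rear top edge (axis along the chest's y). Lid 350 g plus hinge springs close it from every angle, within about a second: about 0.5 N m when shut, falling to about 0.25 N m upright. There is no latch.
- lid_hinge (a point): Middle of the lid's hinge line: chest x 100, y 0, z 110 mm; fixed. The underside of the lid is a plane through this line.
- lid_lip (a point): Middle of the lid's front lower edge; moves with it. Lid: flat plate, 235 mm from hinge to this edge, 280 wide, 9 thick, clear with grey frame and green front edge. Shut, its underside is 110 mm above the bench and overhangs the front wall by 35 mm with free air below: the wedge's nose can go under there to lift the lid.
- wedge: Red solid prop wedge, loose, about 400 g, 130 long (x) x 30 wide (y). Flat underside; nose at +x is 60 high with an upright face; the top slopes straight down to the heel at -x, 30 high. Origin: centre of underside; z up. Some 75 mm behind the nose face it is 43 high: gripping it there across its width leaves room between gripper and lid.
- wedge_nose (a point): Top edge of the wedge's nose, at its middle (wedge x 65, y 0, z 60 mm).
- jar_yellow: White round jar with yellow cap, 52 mm diameter, 90 high, about 200 g, loose, standing in one of the chest's two wells (centre about 75 mm to one or the other side of the rib). Origin: centre of its underside.
- jar_blue: The same jar with a blue cap, in the other well. Stays where it is.
- basket: Orange open basket with green rim, loose, about 600 g, 190 (x) x 160 (y) outside at the walls, 64 high, walls 5 mm, rim about 10 mm wide, flat floor 6 mm thick. Origin: centre of its underside.
- bottle: White bottle with red cap, 60 mm diameter, 160 high, upright on the bench. Origin: centre of its underside. Stays where it is.
- pot: Potted seedling, pot 90 mm diameter, 80 high, leaves to 130 mm height. Origin: centre of its underside. Stays where it is.
There are look-alikes about, which are no part of the job. Several things have the shape of the wedge; the one meant has the colours described above.

How it is judged:
By the outcome, as a careful person would: the job done as asked, in the order asked, and still so for the second after the job is handed in, with the robot touching nothing.
It also fails if it takes over 64 s, if anything falls off the work surface, if the arm or the gripper's body presses on something with over 40 N, if the wrist force passes 120 N, or if a joint passes its speed limit or range.

## Robot

A 7-joint arm with a two-finger parallel gripper is mounted at the origin on the work surface. World frame = base frame: x ahead of the robot, y to its left, z up, the work surface at z = 0. Lengths are in m, angles in rad, forces in N, time in s.
With the tool pointing down it reaches from about 0.425 to 1.025 m from the base axis. Payload 9.4 kg.
Tool frame: the origin (TCP) lies midway between the tips of the shut fingers; the grasp point (between the pads) lies 19 mm behind it; z points along the fingers, y is the direction in which the jaws open and shut (so a half turn about z gives the same grasp; the last joint's range is limited). The gripper opens to 85 mm and grips with 20 to 120 N. Pads are 22 mm wide; open, the fingers measure 114 mm over their backs; the gripper's body (76 mm by 85 mm) begins 54 mm behind the grasp point. The pads swing forward as they close: fully open they stand 13 mm farther back than shut.
Start: joints at [1.114, 0.599, -0.003, 1.599, 0.002, 0.943, -0.08], TCP at [0.269, -0.673, 0.231] pointing down, gripper open.
Joint ranges: [-2.57, 2.57], [-0.35, 1.97], [-1.29, 1.29], [0.11, 2.56], [-1.05, 4.19], [0.11, 1.86], [-2.63, 2.63]. Speed limits (rad/s): [2.22, 2.22, 3.01, 3.01, 3.14, 3.14, 3.14].

## Interface

Orientations are given as [roll, pitch, yaw] about the fixed x, y, z axes, in that order (R = Rz(yaw) Ry(pitch) Rx(roll)).
In Python, from workcell import sense, capture, calibration, job gives the robot as it stands.
- The arm moves only by the tool apply_moves, never from a script. Its argument "deltas" is a list of rows, each an object with "hand": the opening, from -1 (shut) to 1 (fully open); "linear": the shift along the tool's x, y, z in units of 25 mm (1.0 is 25 mm), a list of three; "rotation": the turn, a rotation vector about the tool's x, y, z in degrees, a list of three. A call has 1 to 8 rows; each row shifts and turns the commanded pose from where the row before left it, along the tool's axes as they then stand; what a row does not reach is not made up. A row lasts 1/8 s, in which the tool goes at most 62.5 mm and 10.7 degrees, less where a joint would pass 70% of its speed; a pose out of reach is approached as far as the arm can. A call is refused whole if a number of a shift passes 1 or a number of a turn 10.7, either way. A call with a gripper value outside its range is refused whole. The fingers move at their own pace and stop on an object; "force" is the grip in N (left out, the last holds). Time passes only in rows, so rows that do not move let the fingers close. It gives the time, the measured TCP pose, the force and the opening at its end, in the units of the state.
- sense(): the state, without advancing time (a new reading comes with each control period).
- capture(name): name is "side" or "top"; returns the picture (420x560x3 uint8, red, green, blue); there is no depth.
- calibration(name): a dict with "fov_y" (degrees; the focal length in pixels is half the picture's height over the tangent of half this angle, whatever the lens; pixels are square), "cx", "cy" (the principal point, pixels), "dist" ([k1, k2, p1, p2, k3] as OpenCV has them; the pictures are not rectified), "pose" (4x4, takes a point from camera to world coordinates). Camera axes: x right, y down, z forward; pixel columns grow to the right and rows downward; lengths in m; the calibration is good to about 2 mm. A picture is of the moment at which its call begins. calibration takes no time and is no camera call.
- job.hand_in(): hands the job in, once; it reports no verdict.
The state is a dict: "t": time; "joint_positions": joint angles; "qd": joint speeds; "tau": joint torques, N m; "position": TCP position; "ee_rot": TCP orientation; "ft_force": force on the tool from outside, world axes, zero at the start; "ft_torque": the same for the moment, N m; "finger_gap": opening from 0.0 (shut) to 1.0 (fully open).
Only numpy, scipy, OpenCV 4.12 (cv2) and the standard library are available. Lean on these libraries where they do the work, as an engineer would, in place of code of your own. Each camera call takes 0.05 s, during which the arm holds its last target.

## Working session

There is one attempt and no reset: what is moved stays moved. The work goes in short steps, Python scripts to look and compute and a tool call to move; the robot and the scene stay as the last step left them, time stands still between calls to the robot, and variables do not carry over. Pictures are saved under pics/ and viewed, and the job is handed in when it is done.

Besides the shell and the picture viewer there is one more tool, called after ">>>" as name(argument=value, ...), one argument or row to a line, values as JSON. apply_moves: Moves the arm, as the interface text tells. Its arguments: {"type":"object","properties":{"deltas":{"type":"array"},"force":{"type":"number"}},"required":["deltas"]}

```bash
ls; mkdir -p pics; python3 - <<'E'
from workcell import sense,capture,calibration
import cv2,numpy as np
s=sense();print(s)
for n in("side","top"):
    im=capture(n);cv2.imwrite(f"pics/{n}0.png",im[:,:,::-1]);c=calibration(n);print(n,c)
E
```

```text
pics
{'t': 0.0, 'joint_positions': array([ 1.11433741,  0.60014177, -0.00254256,  1.6001499 ,  0.00178797,
        0.94289441, -0.07981661]), 'qd': array([-4.34537335e-04,  1.21101973e-03, -6.32557243e-05, -6.92182464e-04,
       -1.08393858e-03,  1.76080329e-03, -4.39513924e-04]), 'tau': array([ 4.13989128e-04, -7.76448727e+01,  1.56439528e+00, -2.58010411e+01,
        1.22951702e-02,  9.02229367e-03,  4.63804398e-06]), 'position': array([ 0.26856217, -0.67290345,  0.23039779]), 'ee_rot': array([-3.14000730e+00,  1.36162720e-04,  3.79793312e-01]), 'ft_force': array([-0.2917164 ,  1.05816042, -0.10170131]), 'ft_torque': array([-0.00104539, -0.01516183, -0.00865123]), 'finger_gap': 1.0046420043553417}
side {'fov_y': 50.39127248815888, 'cx': 276.2484482727693, 'cy': 210.85697835896403, 'dist': array([-0.08950181,  0.        ,  0.        ,  0.        ,  0.        ]), 'pose': array([[-0.98554851, -0.08620434,  0.14581821,  0.42415989],
       [-0.16933871,  0.52326426, -0.83517598,  0.92889403],
       [-0.00430567, -0.84779911, -0.53030004,  0.66833349],
       [ 0.        ,  0.        ,  0.        ,  1.        ]])}
top {'fov_y': 43.631253347235884, 'cx': 282.558765760162, 'cy': 209.20828749372652, 'dist': array([0.04570278, 0.        , 0.        , 0.        , 0.        ]), 'pose': array([[-0.02259902, -0.98414941,  0.17589549,  0.33101731],
       [-0.99954202,  0.0187002 , -0.0237919 ,  0.05377335],
       [ 0.0201255 , -0.17635261, -0.98412129,  1.46523572],
       [ 0.        ,  0.        ,  0.        ,  1.        ]])}
```

View pics/side0.png

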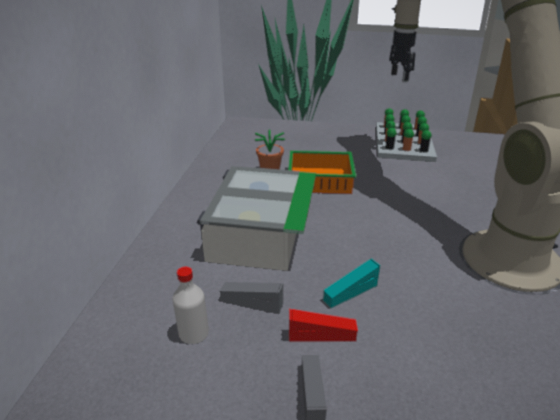

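View pics/top0.png

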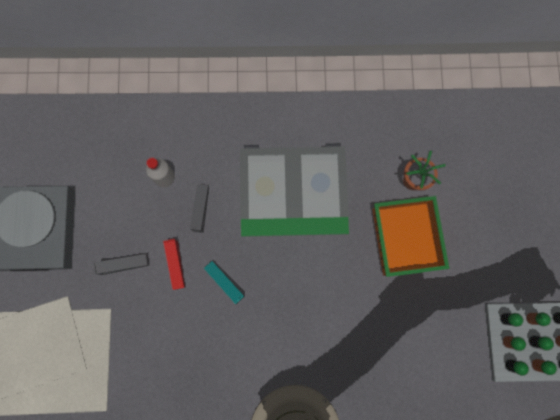

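```bash
cat > h.py <<'E'
import cv2,numpy as np
from workcell import sense,capture,calibration
def K(n):
    c=calibration(n);f=210/np.tan(np.radians(c["fov_y"])/2)
    return np.array([[f,0,c["cx"]],[0,f,c["cy"]],[0,0,1.]]),np.array(c["dist"]),np.array(c["pose"])
def ray(n,p):
    k,d,T=K(n);u=cv2.undistortPoints(np.array(p,float).reshape(-1,1,2),k,d).reshape(-1,2)
    v=np.c_[u,np.ones(len(u))]@T[:3,:3].T
    return T[:3,3],v
def plane(n,p,z):
    o,v=ray(n,p);return o+v*((z-o[2])/v[:,2])[:,None]
def tri(p1,p2,n1="side",n2="top"):
    o1,v1=ray(n1,p1);o2,v2=ray(n2,p2);out=[]
    for a,b in zip(v1,v2):
        a=a/np.linalg.norm(a);b=b/np.linalg.norm(b)
        t=np.linalg.lstsq(np.c_[a,-b],o2-o1,rcond=None)[0]
        x,y=o1+a*t[0],o2+b*t[1];out.append(np.r_[(x+y)/2,np.linalg.norm(x-y)])
    return np.array(out)
def proj(n,P):
    k,d,T=K(n);R=T[:3,:3].T
    return cv2.projectPoints(np.array(P,float).reshape(-1,1,3),cv2.Rodrigues(R)[0],-R@T[:3,3],k,d)[0].reshape(-1,2)
def mask(im,lo,hi):
    h=cv2.cvtColor(im,cv2.COLOR_RGB2HSV)
    return cv2.inRange(h,np.array(lo),np.array(hi))
def comps(m,mn=40):
    n,l,s,c=cv2.connectedComponentsWithStats(m)
    return [(l==i,s[i],c[i]) for i in range(1,n) if s[i][4]>=mn]
def rd(p):return cv2.cvtColor(cv2.imread(p),cv2.COLOR_BGR2RGB)
E
python3 - <<'E'
from h import *
for n in("side","top"):
    im=rd(f"pics/{n}0.png")
    for nm,lo,hi in(("red",(0,190,90),(4,255,255)),("orange",(5,200,90),(16,255,255)),("green",(55,150,60),(75,255,255)),("yel",(20,25,90),(32,255,255)),("blue",(100,30,90),(120,255,255))):
        for m,s,c in comps(mask(im,lo,hi)):
            cn=max(cv2.findContours(m.astype(np.uint8),0,2)[0],key=cv2.contourArea)
            a=cv2.approxPolyDP(cn,3,True).reshape(-1,2)
            print(n,nm,s,c.round(1),a.tolist() if len(a)<10 else cv2.boxPoints(cv2.minAreaRect(cn)).round(1).tolist())
t=rd("pics/top0.png");s=rd("pics/side0.png")
a=cv2.resize(t[220:310,130:260],None,fx=4,fy=4,interpolation=2);b=cv2.resize(s[240:420,200:400],None,fx=2.8,fy=2.8,interpolation=2)
cv2.imwrite("pics/c1.png",a[:,:,::-1]);cv2.imwrite("pics/c2.png",b[:,:,::-1])
cv2.imwrite("pics/c3.png",cv2.resize(t[130:290,220:460],None,fx=3.3,fy=3.3,interpolation=2)[:,:,::-1])
E
```

```text
side red [178 267  14  14 159] [184.4 273.7] [[179, 269], [179, 278], [188, 280], [190, 269]]
side red [ 290  310   67   30 1612] [320.2 326.6] [[290, 310], [290, 339], [354, 339], [354, 320]]
side orange [292 154  59  20 990] [321.3 163.1] [[294, 154], [293, 169], [350, 172], [346, 155]]
side orange [313 178  40  15 425] [333.1 185.1] [[313.0, 178.0], [352.0, 178.0], [352.0, 192.0], [313.0, 192.0]]
side green [386 109  10  27 164] [390.  122.8] [[389, 109], [388, 134], [393, 135]]
side green [402 110  11  27 179] [406.5 123.5] [[403, 110], [405, 135], [411, 136], [407, 111]]
side green [417 111  14  28 183] [423.2 124.9] [[419, 111], [422, 135], [428, 138], [427, 125]]
side green [344 152  11  25  66] [351.  165.1] [[347, 152], [353, 174], [344, 175], [354, 176], [351, 154]]
side green [285 173  35  57 969] [300.1 202. ] [[319, 175], [300, 173], [285, 228], [303, 228], [313, 178]]
side yel [ 525    3   35   94 2030] [544.7  48. ] [[521.2999877929688, 6.199999809265137], [554.7999877929688, 1.5], [567.7000122070312, 91.80000305175781], [534.2000122070312, 96.5]]
side yel [528  97  32
[... 847 characters left out ...]
18]]
top green [513 339  12  10  95] [518.5 343.8] [[514, 340], [514, 347], [524, 346], [522, 340]]
top green [540 338  13  11 104] [546.  343.3] [[541, 340], [544, 348], [552, 345], [549, 339]]
top green [515 363  12  11 102] [520.9 368.1] [[518, 363], [515, 369], [524, 373], [526, 366]]
top green [543 362  13  12 109] [549.  367.7] [[547, 362], [543, 369], [551, 373], [554, 365]]
top yel [256 178  18  17 219] [264.3 185.8] [[261, 178], [256, 188], [267, 194], [273, 184], [268, 178]]
top yel [252 403  15  17  98] [259.5 413.6] [[260, 403], [253, 419], [266, 418]]
top blue [313 175  16  13  91] [320.1 180.1] [[328, 180], [316, 176], [313, 186], [318, 185], [314, 183], [317, 180], [325, 185]]
```

View pics/c1.png

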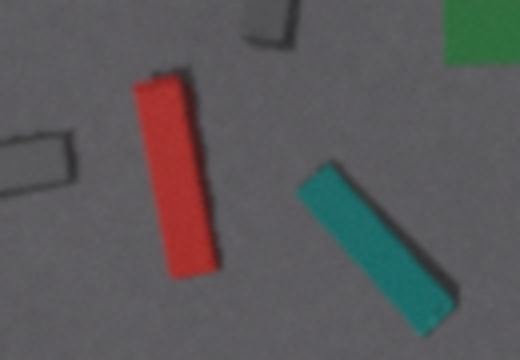

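View pics/c2.png

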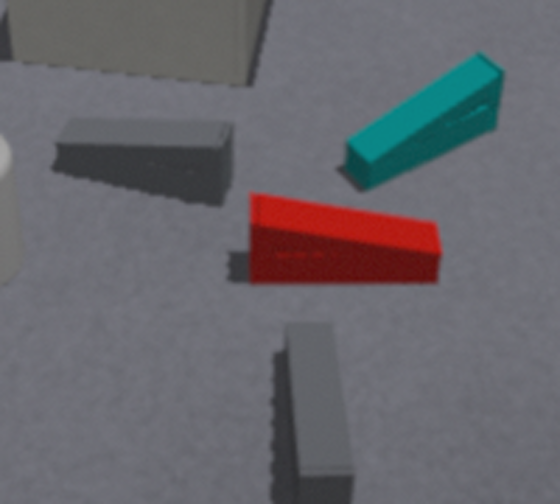

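View pics/c3.png

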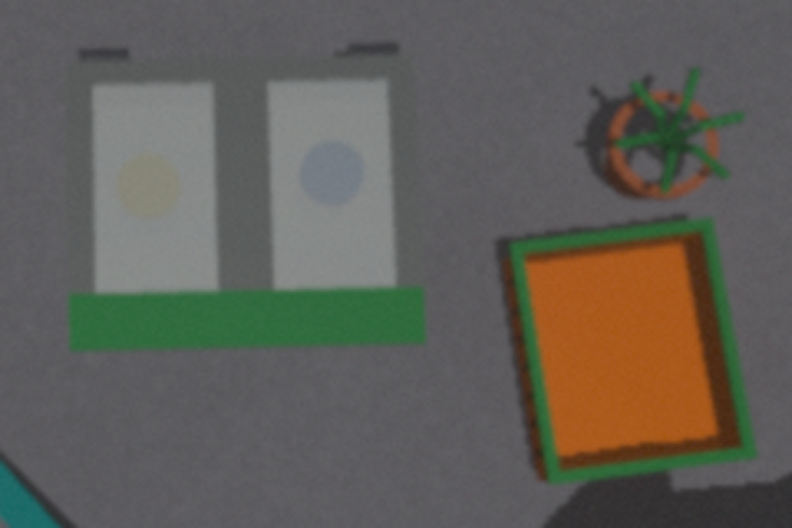

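```bash
python3 - <<'E'
from h import *
t=rd("pics/top0.png");s=rd("pics/side0.png")
def q(im,lo,hi,box,eps=3):
    m=mask(im,lo,hi);x0,y0,x1,y1=box;z=np.zeros_like(m);z[y0:y1,x0:x1]=m[y0:y1,x0:x1]
    cn=max(cv2.findContours(z,0,2)[0],key=cv2.contourArea)
    return cv2.minAreaRect(cn),cn
def corners(cn,k=1):
    return cv2.boxPoints(cv2.minAreaRect(cn))
r,cw=q(t,(0,120,60),(8,255,255),(150,225,200,300));b=cv2.boxPoints(r);print("wedge top",b.round(1).tolist(),cv2.contourArea(cw),cv2.approxPolyDP(cw,2.5,True).reshape(-1,2).tolist())
h=cv2.cvtColor(t,cv2.COLOR_RGB2HSV);print(h[265,174],h[226,290])
b=b[np.argsort(b[:,1])];nose=b[:2];heel=b[2:]
N=plane("top",nose,.06).mean(0);H=plane("top",heel,.03).mean(0);print("N,H",N,H,np.linalg.norm((N-H)[:2]),np.degrees(np.arctan2(*(N-H)[[1,0]])))
print("widths",np.linalg.norm(np.diff(plane("top",nose,.06),axis=0)),np.linalg.norm(np.diff(plane("top",heel,.03),axis=0)))
r,cg=q(t,(45,80,40),(80,255,255),(225,205,365,250));b=cv2.boxPoints(r);print("lip",b.round(1).tolist())
P=plane("top",b,.119);print(P.round(4).tolist())
# basket rim
r,cb=q(t,(45,80,40),(80,255,255),(365,190,460,285));b=cv2.boxPoints(r);print("bask",b.round(1).tolist());P=plane("top",b,.064);print(P.round(4).tolist(),P.mean(0),[np.linalg.norm(P[i]-P[i-1]) for i in range(4)])
print("jar y",plane("top",[[264.6,186.5]],.1),"blue",plane("top",[[320.3,182.5]],.1))
print("side lip",cv2.approxPolyDP(q(s,(45,80,40),(80,255,255),(280,168,325,235))[1],2,True).reshape(-1,2).tolist())
print("bottle",plane("top",[[152,163]],.16),"pot",plane("top",[[420.5,173.5]],.08))
E
```

```text
wedge top [[162.89999389648438, 240.1999969482422], [176.3000030517578, 237.89999389648438], [184.5, 287.20001220703125], [171.10000610351562, 289.5]] 553.5 [[170, 239], [164, 241], [174, 289], [184, 284], [177, 242]]
[  1 184 166] [ 67 142 108]
N,H [0.50675312 0.32399288 0.06      ] [0.37674463 0.3055747  0.03      ] 0.13130665456841162 8.063376982131246
widths 0.036011656358000854 0.0361806276099649
lip [[240.6999969482422, 218.89999389648438], [347.8999938964844, 216.6999969482422], [348.20001220703125, 233.5], [241.0, 235.6999969482422]]
[[0.5481, 0.1305, 0.119], [0.5485, -0.1485, 0.119], [0.5045, -0.1474, 0.119], [0.5043, 0.1299, 0.119]]
bask [[373.3999938964844, 203.10000610351562], [436.29998779296875, 192.60000610351562], [448.79998779296875, 267.8999938964844], [385.8999938964844, 278.3999938964844]]
[[0.5937, -0.228, 0.064], [0.6196, -0.4016, 0.064], [0.4143, -0.4195, 0.064], [0.3898, -0.2503, 0.064]] [ 0.50432685 -0.32482026  0.064     ] [np.float64(0.20508406460751938), np.float64(0.17554414071881258), np.float64(0.20601249011551262), np.float64(0.17097456772427683)]
jar y [[0.63735286 0.06719986 0.1       ]] blue [[ 0.64558843 -0.08170568  0.1       ]]
side lip [[324, 175], [299, 172], [284, 229], [303, 230], [314, 177]]
bottle [[0.69017576 0.35209385 0.16      ]] pot [[ 0.67018371 -0.35740186  0.08      ]]
```

```bash
python3 - <<'E'
from h import *
a=plane("side",[[289.3,340.7],[356,340.5]],0);print("side base +y edge",a,np.linalg.norm(a[0]-a[1]),np.degrees(np.arctan2(*(a[0]-a[1])[[1,0]])))
n=plane("side",[[289.3,309.5]],.06);print(n)
L=np.r_[plane("top",[[163.4,241.4]],.06),plane("top",[[172.6,289.2]],.03)];R=np.r_[plane("top",[[175.3,238.7]],.06),plane("top",[[184.2,287]],.03)]
print("top L",L,np.degrees(np.arctan2(*(L[0]-L[1])[[1,0]])),"R",R,np.degrees(np.arctan2(*(R[0]-R[1])[[1,0]])))
# chest: lip side corners triangulate
print(tri([[303,229.5],[319.5,174.5]],[[241,235.7],[348.2,233.5]]))
t=rd("pics/top0.png");print(plane("side",[[205,262],[292,266]],0))
cv2.imwrite("pics/c4.png",cv2.resize(rd("pics/side0.png")[150:280,190:360],None,fx=4.5,fy=4.5,interpolation=2)[:,:,::-1])
E
```

```text
side base +y edge [[0.50266581 0.33967849 0.        ]
 [0.3749157  0.31867213 0.        ]] 0.12946566924235714 9.337769010132277
[[0.50689395 0.31602255 0.06      ]]
top L [[0.50082821 0.34032634 0.06      ]
 [0.3748693  0.31945249 0.03      ]] 9.409514908142896 R [[0.50741823 0.30887529 0.06      ]
 [0.37994804 0.28858111 0.03      ]] 9.045985745384852
[[ 0.50453217  0.12997197  0.11918409  0.00054739]
 [ 0.49909532 -0.14810356  0.11325915  0.0121662 ]]
[[0.73725168 0.13181585 0.        ]
 [0.52969137 0.11215813 0.        ]]
```

View pics/c4.png

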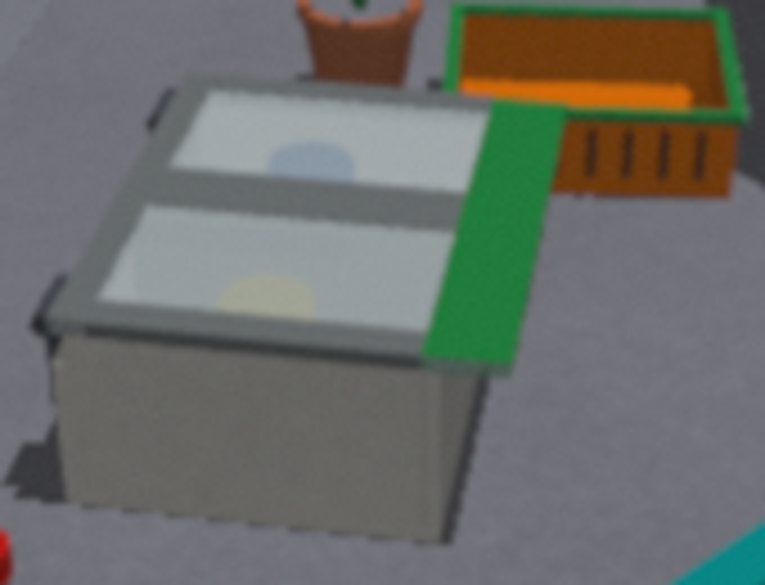

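```bash
python3 - <<'E'
from h import *
a=plane("side",[[287.7,270.4],[204.4,261]],0);print(a,np.linalg.norm(a[0]-a[1]),np.degrees(np.arctan2(*(a[1]-a[0])[[1,0]])))
b=plane("side",[[190+430/4.5,150+357/4.5],[190+510/4.5,150+362/4.5],[190+563/4.5,150+107/4.5],[190+488/4.5,150+100/4.5]],.119);print(b)
c=np.array([.638,-.009,0]);P=[c+np.array(o)/1e3 for o in [(-100,140,0),(100,140,0),(-135,140,119),(-135,-140,119),(100,140,119),(100,-140,119)]]
print(proj("side",P).round(1).tolist(),proj("top",P).round(1).tolist())
E
```

```text
[[0.53730476 0.12982195 0.        ]
 [0.73983668 0.12836347 0.        ]] 0.20253717347628233 -0.41259401823584485
[[ 0.54237854  0.13519359  0.119     ]
 [ 0.50368971  0.13313799  0.119     ]
 [ 0.50422722 -0.13771792  0.119     ]
 [ 0.54943574 -0.13948687  0.119     ]]
[[287.3, 270.7], [204.8, 261.8], [303.8, 229.9], [316.0, 171.9], [200.0, 220.2], [231.4, 165.7]] [[243.0, 229.2], [242.3, 160.4], [240.6, 236.2], [348.9, 234.1], [239.8, 148.3], [344.9, 146.6]]
```

>>> apply_moves(
  deltas=[
    {"hand":1,"linear":[0.5,-0.5,0],"rotation":[0,0,6.2]},
    {"hand":1,"linear":[0.67,-0.96,0],"rotation":[0,0,6.2]},
    {"hand":1,"linear":[0.67,-0.96,0],"rotation":[0,0,0]},
    {"hand":1,"linear":[0.67,-0.96,0],"rotation":[0,0,0]},
    {"hand":1,"linear":[0.67,-0.96,0],"rotation":[0,0,0]},
    {"hand":1,"linear":[0.67,-0.96,0],"rotation":[0,0,0]},
    {"hand":1,"linear":[0.67,-0.96,0],"rotation":[0,0,0]},
    {"hand":1,"linear":[0.67,-0.96,0],"rotation":[0,0,0]},
  ],
)

```text
t: 1.1
position: [0.3614, -0.47, 0.231]
ee_rot: [-3.141, 0.0, 0.163]
ft_force: [-0.5, 1.0, 1.0]
finger_gap: 0.999
```

>>> apply_moves(
  deltas=[
    {"hand":1,"linear":[0.67,-0.96,0],"rotation":[0,0,0]},
    {"hand":1,"linear":[0.67,-0.96,0],"rotation":[0,0,0]},
    {"hand":1,"linear":[0.67,-0.96,0],"rotation":[0,0,0]},
    {"hand":1,"linear":[0.67,-0.96,0],"rotation":[0,0,0]},
    {"hand":1,"linear":[0.67,-0.96,0],"rotation":[0,0,0]},
    {"hand":1,"linear":[0.67,-0.96,0],"rotation":[0,0,0]},
    {"hand":1,"linear":[0.67,-0.96,0],"rotation":[0,0,0]},
    {"hand":1,"linear":[0.67,-0.96,0],"rotation":[0,0,0]},
  ],
)

```text
t: 2.1
position: [0.4624, -0.2588, 0.2311]
ee_rot: [-3.141, 0.0, 0.163]
ft_force: [0.2, 0.4, 0.4]
finger_gap: 0.999
```

>>> apply_moves(
  deltas=[
    {"hand":1,"linear":[0.1,-0.95,0],"rotation":[0,0,0]},
    {"hand":1,"linear":[0.1,-0.95,0],"rotation":[0,0,0]},
    {"hand":1,"linear":[0.1,-0.95,0],"rotation":[0,0,0]},
    {"hand":1,"linear":[0.1,-0.95,0],"rotation":[0,0,0]},
    {"hand":1,"linear":[0.1,-0.95,0],"rotation":[0,0,0]},
    {"hand":1,"linear":[0.1,-0.95,0],"rotation":[0,0,0]},
    {"hand":1,"linear":[0.1,-0.95,0],"rotation":[0,0,0]},
    {"hand":1,"linear":[0.1,-0.95,0],"rotation":[0,0,0]},
  ],
)

```text
t: 3.1
position: [0.4507, -0.0683, 0.2311]
ee_rot: [-3.142, 0.0, 0.163]
ft_force: [0.1, 0.3, -0.6]
finger_gap: 0.999
```

>>> apply_moves(
  deltas=[
    {"hand":1,"linear":[0.1,-0.95,0],"rotation":[0,0,0]},
    {"hand":1,"linear":[0.1,-0.95,0],"rotation":[0,0,0]},
    {"hand":1,"linear":[0.1,-0.95,0],"rotation":[0,0,0]},
    {"hand":1,"linear":[0.1,-0.95,0],"rotation":[0,0,0]},
    {"hand":1,"linear":[0.1,-0.95,0],"rotation":[0,0,0]},
    {"hand":1,"linear":[0.1,-0.95,0],"rotation":[0,0,0]},
    {"hand":1,"linear":[0.1,-0.95,0],"rotation":[0,0,0]},
    {"hand":1,"linear":[0.1,-0.95,0],"rotation":[0,0,0]},
  ],
)

```text
t: 4.1
position: [0.4396, 0.1224, 0.2311]
ee_rot: [3.142, 0.0, 0.163]
ft_force: [0.6, 0.8, -0.7]
finger_gap: 1.003
```

>>> apply_moves(
  deltas=[
    {"hand":1,"linear":[0.1,-0.95,0],"rotation":[0,0,0]},
    {"hand":1,"linear":[0.1,-0.95,0],"rotation":[0,0,0]},
    {"hand":1,"linear":[0.1,-0.95,0],"rotation":[0,0,0]},
    {"hand":1,"linear":[0.1,-0.95,0],"rotation":[0,0,0]},
    {"hand":1,"linear":[0.1,-0.95,0],"rotation":[0,7.5,0]},
    {"hand":1,"linear":[0.1,-0.95,0],"rotation":[0,7.5,0]},
    {"hand":1,"linear":[0,0,0],"rotation":[0,0,0]},
  ],
)

```text
t: 4.97
position: [0.4283, 0.2675, 0.2312]
ee_rot: [3.141, -0.261, 0.171]
ft_force: [-0.0, -0.2, -0.2]
finger_gap: 1.002
```

```bash
cat >> h.py <<'E'
from scipy.spatial.transform import Rotation as Ro
def go(target,rpy=None):
    s=sense();R=Ro.from_euler("xyz",s["ee_rot"]);d=R.inv().apply(np.array(target)-s["position"])/.025
    print("t",round(s["t"],2),"pos",s["position"].round(4),"rpy",s["ee_rot"].round(3),"q",s["joint_positions"].round(2),"f",s["ft_force"].round(1),"gap",round(s["finger_gap"],3))
    print("units",d.round(2),"max",abs(d).max().round(2))
    if rpy is not None: print("rot deg",(R.inv()*Ro.from_euler("xyz",rpy)).as_rotvec(degrees=True).round(1))
E
python3 - <<'E'
from h import *
go([.436,.314,.0056],[-np.pi,-np.radians(15),.162])
E
```

```text
t 4.97 pos [0.4283 0.2675 0.2312] rpy [ 3.141 -0.261  0.171] q [-0.8   0.26  0.04  2.26  0.33  0.42 -2.45] f [-0.  -0.2 -0.2] gap 1.002
units [-1.73 -1.78  8.88] max 8.88
rot deg [-0.1  0.   0.5]
```

>>> apply_moves(
  deltas=[
    {"hand":1,"linear":[-0.58,-0.6,0.8],"rotation":[0,0,0.5]},
    {"hand":1,"linear":[-0.58,-0.6,0.8],"rotation":[0,0,0]},
    {"hand":1,"linear":[-0.57,-0.6,0.8],"rotation":[0,0,0]},
    {"hand":1,"linear":[0,0,0.9],"rotation":[0,0,0]},
    {"hand":1,"linear":[0,0,0.9],"rotation":[0,0,0]},
    {"hand":1,"linear":[0,0,0.8],"rotation":[0,0,0]},
    {"hand":1,"linear":[0,0,0],"rotation":[0,0,0]},
  ],
)

```text
t: 5.85
position: [0.4196, 0.3115, 0.1083]
ee_rot: [3.136, -0.248, 0.153]
ft_force: [-0.3, -0.7, -0.0]
finger_gap: 0.997
```

```bash
python3 - <<'E'
from h import *
go([.436,.314,.0056],[-np.pi,-np.radians(15),.162])
im=capture("side");cv2.imwrite("pics/s1.png",cv2.resize(im[180:400,200:460],None,fx=3,fy=2.7)[:,:,::-1])
E
```

```text
t 5.85 pos [0.4196 0.3115 0.1083] rpy [ 3.136 -0.248  0.153] q [-1.02  0.53  0.23  2.33  0.39  0.11 -2.62] f [-0.3 -0.7 -0. ] gap 0.997
units [-0.36 -0.02  4.14] max 4.14
rot deg [ 0.5  0.8 -0.5]
```

View pics/s1.png

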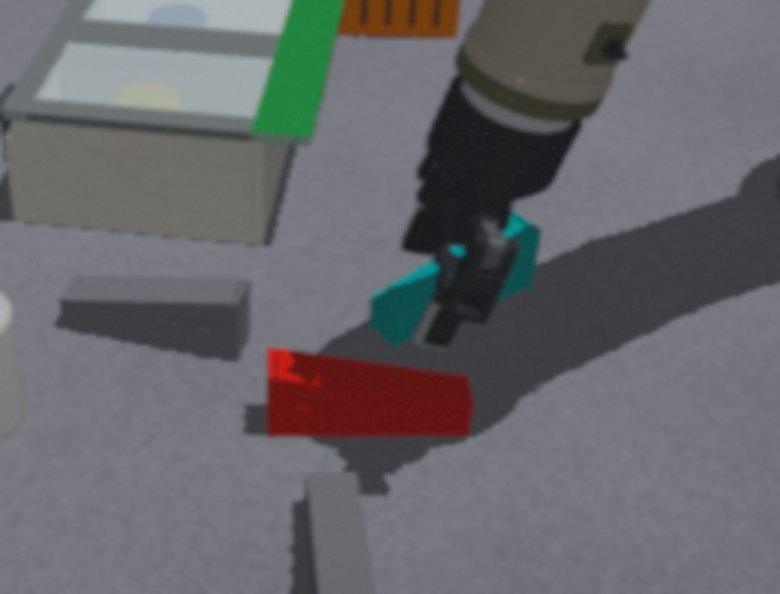

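>>> apply_moves(
  deltas=[
    {"hand":1,"linear":[0,0,-0.8],"rotation":[0,-7.1,0]},
    {"hand":1,"linear":[0,0,0],"rotation":[0.3,-7.1,-0.5]},
    {"hand":1,"linear":[0,0,0],"rotation":[0,0,0]},
  ],
)

```text
t: 6.28
position: [0.4184, 0.3089, 0.1215]
ee_rot: [3.141, -0.033, 0.153]
ft_force: [-0.3, -0.5, -0.4]
finger_gap: 1.002
```

```bash
python3 - <<'E'
from h import *
go([.431,.3134,.005],[-np.pi,0,.162])
E
```

```text
t 6.28 pos [0.4184 0.3089 0.1215] rpy [ 3.141 -0.033  0.153] q [-0.62  0.52 -0.19  2.18  0.26  0.44 -2.44] f [-0.3 -0.5 -0.4] gap 1.002
units [ 0.37 -0.1   4.68] max 4.68
rot deg [ 0.  -1.9 -0.5]
```

>>> apply_moves(
  deltas=[
    {"hand":1,"linear":[0.37,-0.1,0.4],"rotation":[0,-1.9,-0.5]},
    {"hand":1,"linear":[0,0,0.7],"rotation":[0,0,0]},
    {"hand":1,"linear":[0,0,0.7],"rotation":[0,0,0]},
    {"hand":1,"linear":[0,0,0.2],"rotation":[0,0,0]},
    {"hand":1,"linear":[0,0,0],"rotation":[0,0,0]},
  ],
)

```text
t: 6.9
position: [0.4231, 0.3147, 0.0707]
ee_rot: [3.137, 0.001, 0.171]
ft_force: [0.5, 0.2, -0.3]
finger_gap: 1.002
```

```bash
python3 - <<'E'
from h import *
go([.431,.3134,.005],[-np.pi,0,.162])
im=capture("side");cv2.imwrite("pics/s2.png",cv2.resize(im[220:380,240:440],None,fx=4,fy=3.7)[:,:,::-1])
E
```

```text
t 6.9 pos [0.4231 0.3147 0.0707] rpy [3.137e+00 1.000e-03 1.710e-01] q [-0.63  0.62 -0.17  2.17  0.28  0.38 -2.43] f [ 0.5  0.2 -0.3] gap 1.002
units [0.31 0.09 2.63] max 2.63
rot deg [0.3 0.1 0.5]
```

View pics/s2.png

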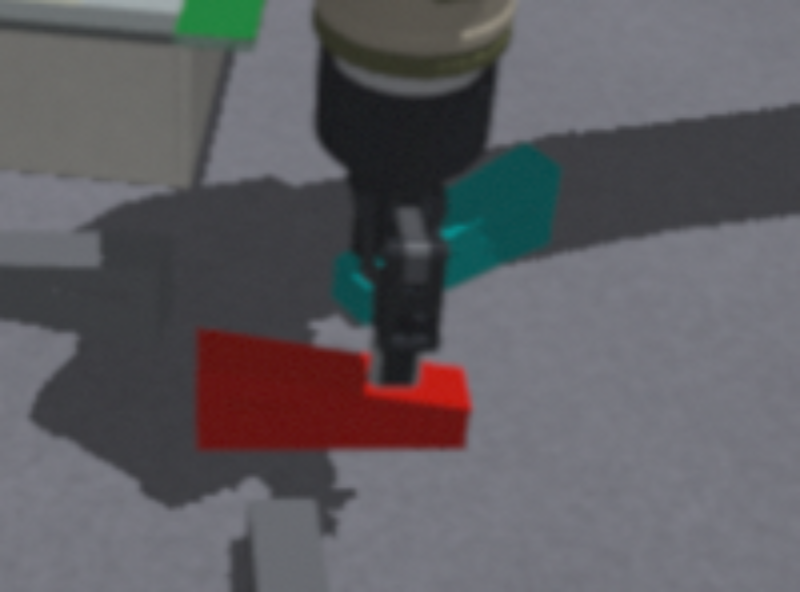

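```bash
python3 - <<'E'
from h import *
print(plane("top",[[204.5,267.5],[212.5,260.5],[243.5,296],[236.5,303.5]],.03))
print(plane("side",[[200+345/2.8,240+175/2.8],[200+367/2.8,240+188/2.8]],.0))
E
```

```text
[[0.43092272 0.23451398 0.03      ]
 [0.44939337 0.21294288 0.03      ]
 [0.35224007 0.12958785 0.03      ]
 [0.33287072 0.1485     0.03      ]]
[[0.44673311 0.22317922 0.        ]
 [0.42920233 0.23452395 0.        ]]
```

>>> apply_moves(
  deltas=[
    {"hand":1,"linear":[0.31,0.09,0.6],"rotation":[0.3,0,0.5]},
    {"hand":1,"linear":[0,0,0.8],"rotation":[0,0,0]},
    {"hand":1,"linear":[0,0,0.7],"rotation":[0,0,0]},
    {"hand":1,"linear":[0,0,0.5],"rotation":[0,0,0]},
    {"hand":1,"linear":[0,0,0],"rotation":[0,0,0]},
  ],
)

```text
t: 7.58
position: [0.4317, 0.3131, 0.0047]
ee_rot: [-3.141, 0.003, 0.16]
ft_force: [-0.2, -0.6, 0.2]
finger_gap: 0.999
```

```bash
python3 - <<'E'
from h import *
go([.431,.3134,.005],[-np.pi,0,.162])
E
```

```text
t 7.58 pos [0.4317 0.3131 0.0047] rpy [-3.141e+00  3.000e-03  1.600e-01] q [-0.65  0.74 -0.11  2.18  0.31  0.24 -2.46] f [-0.2 -0.6  0.2] gap 0.999
units [-0.03 -0.02 -0.01] max 0.03
rot deg [-0.1  0.2 -0.1]
```

>>> apply_moves(
  deltas=[
    {"hand":-1,"linear":[0,0,0],"rotation":[0,0,0]},
    {"hand":-1,"linear":[0,0,0],"rotation":[0,0,0]},
    {"hand":-1,"linear":[0,0,0],"rotation":[0,0,0]},
    {"hand":-1,"linear":[0,0,0],"rotation":[0,0,0]},
    {"hand":-1,"linear":[0,0,0],"rotation":[0,0,0]},
  ],
  force=90,
)

```text
t: 8.2
position: [0.4321, 0.3138, 0.0064]
ee_rot: [-3.139, 0.001, 0.161]
ft_force: [-0.7, -0.2, 6.5]
finger_gap: 0.341
```

>>> apply_moves(
  deltas=[
    {"hand":-1,"linear":[0,0,0],"rotation":[0,0,0]},
    {"hand":-1,"linear":[0,0,-0.4],"rotation":[0,0,0]},
    {"hand":-1,"linear":[0,0,-0.8],"rotation":[0,0,0]},
    {"hand":-1,"linear":[0,0,0],"rotation":[0,0,0]},
  ],
)

```text
t: 8.7
position: [0.4325, 0.3137, 0.0369]
ee_rot: [-3.139, 0.0, 0.16]
ft_force: [-0.1, 0.2, -2.6]
finger_gap: 0.339
```

```bash
python3 - <<'E'
from h import *
go([.431,.3134,.035],[-np.pi,0,.162])
for n in("side","top"):
    im=capture(n);cv2.imwrite(f"pics/{n}3.png",im[:,:,::-1])
    b=dict(side=(200,440,220,380),top=(120,280,190,310))[n]
    cv2.imwrite(f"pics/{n}3c.png",cv2.resize(im[b[2]:b[3],b[0]:b[1]],None,fx=3.3,fy=3.3)[:,:,::-1])
E
```

```text
t 8.7 pos [0.4325 0.3137 0.0369] rpy [-3.139  0.     0.16 ] q [-0.63  0.68 -0.15  2.17  0.3   0.31 -2.44] f [-0.1  0.2 -2.6] gap 0.339
units [-0.06  0.    0.08] max 0.08
rot deg [-0.2  0.  -0.1]
```

View pics/side3c.png

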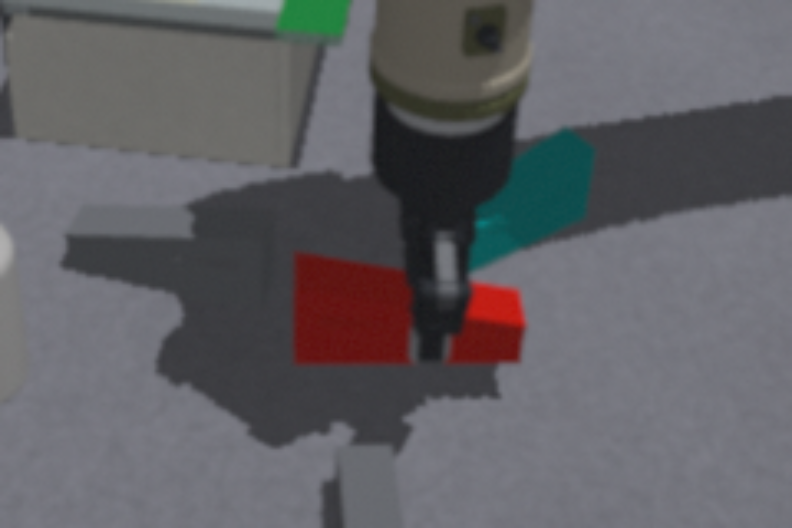

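```bash
python3 - <<'E'
from h import *
s=sense();p=s["position"];R=Ro.from_euler("xyz",[0,0,s["ee_rot"][2]])
for px,z in(([289.1,329.7],.0305),([357.6,329.7],.0305)):
    a=plane("side",[px],z)[0];print(a,R.inv().apply(a-p)*1e3)
im=rd("pics/top3.png");m=mask(im,(0,100,40),(8,255,255));m[:230]=0;m[300:]=0;m[:,:150]=0;m[:,200:]=0
cn=max(cv2.findContours(m,0,2)[0],key=cv2.contourArea);print(cv2.approxPolyDP(cn,2,True).reshape(-1,2).tolist())
E
```

```text
[0.50342707 0.3397     0.0305    ] [74.78377824 14.54155274 -5.1865421 ]
[0.374832   0.31904646 0.0305    ] [-55.45923403  14.68436798  -5.1865421 ]
[[169, 238], [177, 249], [175, 239]]
```

View pics/top3c.png

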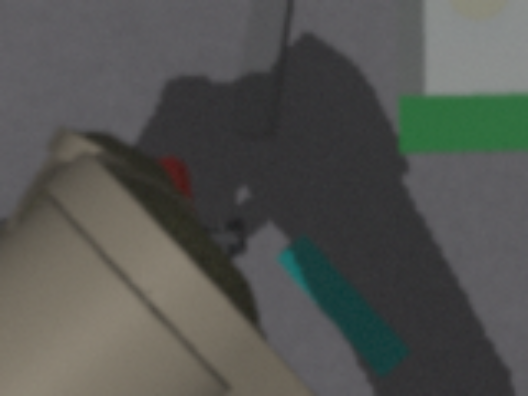

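>>> apply_moves(
  deltas=[
    {"hand":-1,"linear":[0,0,-0.9],"rotation":[0,0,0]},
    {"hand":-1,"linear":[0,0.2,-1],"rotation":[0,0,0]},
    {"hand":-1,"linear":[-0.1,0.8,-1],"rotation":[0,0,0.9]},
    {"hand":-1,"linear":[-0.1,0.9,-0.8],"rotation":[0,0,1.2]},
    {"hand":-1,"linear":[-0.1,0.95,0],"rotation":[0,0,1.2]},
    {"hand":-1,"linear":[-0.1,0.95,0],"rotation":[0,0,1.2]},
    {"hand":-1,"linear":[-0.1,0.95,0],"rotation":[0,0,1.2]},
    {"hand":-1,"linear":[-0.1,0.95,0],"rotation":[0,0,1.2]},
  ],
)

```text
t: 9.8
position: [0.4326, 0.1686, 0.1266]
ee_rot: [-3.141, 0.004, 0.039]
ft_force: [0.1, 0.0, -3.8]
finger_gap: 0.342
```

>>> apply_moves(
  deltas=[
    {"hand":-1,"linear":[-0.1,0.95,0],"rotation":[0,0,1.2]},
    {"hand":-1,"linear":[-0.1,0.95,0],"rotation":[0,0,1.1]},
    {"hand":-1,"linear":[-0.1,0.9,0],"rotation":[0,0,0]},
    {"hand":-1,"linear":[0,0,0],"rotation":[0,0,0]},
  ],
)

```text
t: 10.3
position: [0.4259, 0.0976, 0.1267]
ee_rot: [3.142, 0.005, -0.003]
ft_force: [1.7, 0.1, -3.2]
finger_gap: 0.34
```

```bash
python3 - <<'E'
from h import *
go([.418,.09,.041],[-np.pi,0,0])
E
```

```text
t 10.3 pos [0.4259 0.0976 0.1267] rpy [ 3.142e+00  5.000e-03 -3.000e-03] q [-0.19  0.45 -0.22  2.33  0.24  0.39 -2.19] f [ 1.7  0.1 -3.2] gap 0.34
units [-0.3   0.31  3.43] max 3.43
rot deg [ 0.   0.3 -0.2]
```

>>> apply_moves(
  deltas=[
    {"hand":-1,"linear":[-0.35,0.3,0],"rotation":[0,0,0]},
    {"hand":-1,"linear":[0,0,0],"rotation":[0,0,0]},
  ],
)

```text
t: 10.55
position: [0.4171, 0.0921, 0.1275]
ee_rot: [-3.141, 0.004, 0.0]
ft_force: [-0.4, 0.3, -3.0]
finger_gap: 0.34
```

```bash
python3 - <<'E'
from h import *
go([.418,.09,.041],[-np.pi,0,0])
E
```

```text
t 10.55 pos [0.4171 0.0921 0.1275] rpy [-3.141  0.004  0.   ] q [-0.19  0.44 -0.22  2.35  0.25  0.38 -2.19] f [-0.4  0.3 -3. ] gap 0.34
units [0.05 0.09 3.46] max 3.46
rot deg [-0.   0.2  0. ]
```

>>> apply_moves(
  deltas=[
    {"hand":-1,"linear":[0,0,0.8],"rotation":[0,0,0]},
    {"hand":-1,"linear":[0,0,0.9],"rotation":[0,0,0]},
    {"hand":-1,"linear":[0,0,0.9],"rotation":[0,0,0]},
    {"hand":-1,"linear":[0,0,0.9],"rotation":[0,0,0]},
    {"hand":-1,"linear":[0,0,0],"rotation":[0,0,0]},
  ],
)

```text
t: 11.18
position: [0.4176, 0.0933, 0.0392]
ee_rot: [-3.141, 0.005, 0.002]
ft_force: [-0.1, -0.2, -3.0]
finger_gap: 0.34
```

```bash
python3 - <<'E'
from h import *
go([.4455,-.009,.041],[-np.pi,0,0])
im=capture("side");cv2.imwrite("pics/s4.png",cv2.resize(im[140:320,190:450],None,fx=3,fy=3)[:,:,::-1])
E
```

```text
t 11.18 pos [0.4176 0.0933 0.0392] rpy [-3.141e+00  5.000e-03  2.000e-03] q [-0.3   0.63 -0.07  2.41  0.35  0.12 -2.27] f [-0.1 -0.2 -3. ] gap 0.34
units [ 1.11  4.09 -0.08] max 4.09
rot deg [-0.   0.3  0.1]
```

View pics/s4.png

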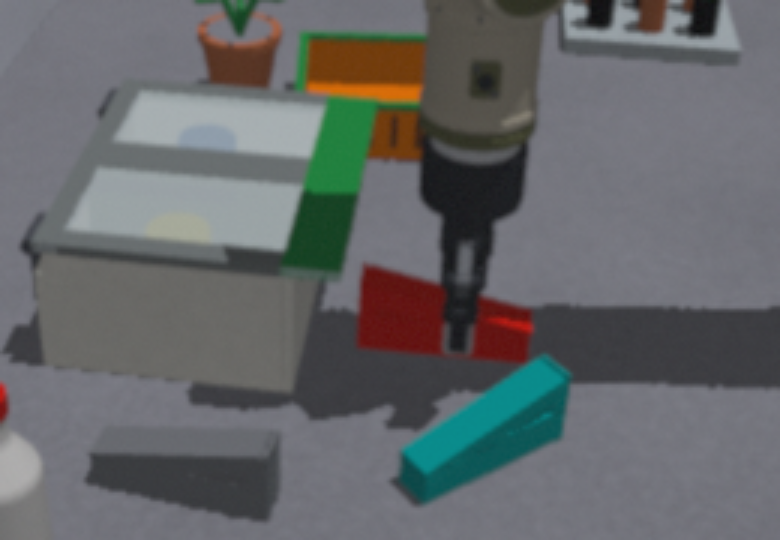

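>>> apply_moves(
  deltas=[
    {"hand":-1,"linear":[0.5,0.5,0],"rotation":[0,0,0]},
    {"hand":-1,"linear":[0.6,0.9,0],"rotation":[0,0.3,0]},
    {"hand":-1,"linear":[0,0.9,0],"rotation":[0,0,0]},
    {"hand":-1,"linear":[0,0.9,0],"rotation":[0,0,0]},
    {"hand":-1,"linear":[0,0.9,0],"rotation":[0,0,0]},
    {"hand":-1,"linear":[0,0,0],"rotation":[0,0,0]},
  ],
)

```text
t: 11.98
position: [0.4459, -0.0116, 0.0412]
ee_rot: [-3.141, -0.004, -0.003]
ft_force: [-0.9, 0.2, -3.9]
finger_gap: 0.339
```

```bash
python3 - <<'E'
from h import *
go([.4455,-.009,.055],[-np.pi,0,0])
im=capture("side");cv2.imwrite("pics/s5.png",cv2.resize(im[130:290,190:450],None,fx=3,fy=3)[:,:,::-1])
E
```

```text
t 11.97 pos [ 0.4459 -0.0116  0.0412] rpy [-3.141e+00 -4.000e-03 -3.000e-03] q [-0.02  0.63 -0.11  2.37  0.44  0.15 -2.12] f [-0.9  0.2 -3.9] gap 0.339
units [-0.01 -0.1  -0.55] max 0.55
rot deg [-0.  -0.2 -0.2]
```

View pics/s5.png

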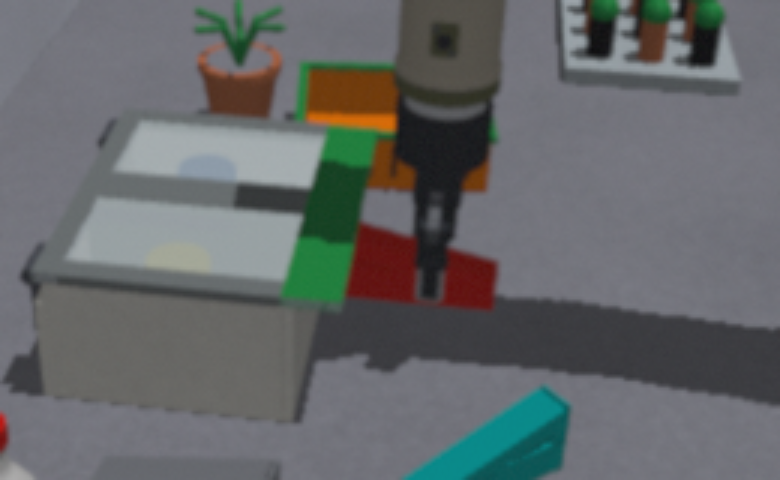

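```bash
python3 - <<'E'
from h import *
th=np.radians([0,10,20,35,45,60,70,78,84,87.5,88.2,88.2]);s=[218,218,218,217,212,192,168,148,125,95,65,48]
w=np.array([[-117.6,95.2]]+[[100-b*np.cos(a),110+b*np.sin(a)] for a,b in zip(th,s)])
L=np.r_[0,np.cumsum(np.linalg.norm(np.diff(w,axis=0),axis=1))];n=int(L[-1]/17);q=np.linspace(0,L[-1],n+1)
p=np.c_[np.interp(q,L,w[:,0]),np.interp(q,L,w[:,1])]
print(w.round(0).tolist(),n);d=np.diff(p,axis=0)/25
for i in range(n):print(i,[round(d[i,0],2),0,round(-d[i,1],2)],"tcp",(563.5+p[i+1,0]).round(0),(p[i+1,1]-54).round(0))
E
```

```text
[[-118.0, 95.0], [-118.0, 110.0], [-115.0, 148.0], [-105.0, 185.0], [-78.0, 234.0], [-50.0, 260.0], [4.0, 276.0], [43.0, 268.0], [69.0, 255.0], [87.0, 234.0], [96.0, 205.0], [98.0, 175.0], [98.0, 158.0]] 24
0 [np.float64(-0.01), 0, np.float64(-0.69)] tcp 446.0 59.0
1 [np.float64(0.06), 0, np.float64(-0.69)] tcp 447.0 76.0
2 [np.float64(0.06), 0, np.float64(-0.69)] tcp 449.0 93.0
3 [np.float64(0.17), 0, np.float64(-0.67)] tcp 453.0 110.0
4 [np.float64(0.18), 0, np.float64(-0.67)] tcp 458.0 126.0
5 [np.float64(0.29), 0, np.float64(-0.62)] tcp 465.0 142.0
6 [np.float64(0.33), 0, np.float64(-0.61)] tcp 473.0 157.0
7 [np.float64(0.33), 0, np.float64(-0.61)] tcp 481.0 173.0
8 [np.float64(0.42), 0, np.float64(-0.54)] tcp 492.0 186.0
9 [np.float64(0.51), 0, np.float64(-0.47)] tcp 505.0 198.0
10 [np.float64(0.56), 0, np.float64(-0.39)] tcp 519.0 207.0
11 [np.float64(0.66), 0, np.float64(-0.2)] tcp 535.0 212.0
12 [np.float64(0.66), 0, np.float64(-0.2)] tcp 552.0 217.0
13 [np.float64(0.66), 0, np.float64(-0.19)] tcp 568.0 222.0
14 [np.float64(0.68), 0, np.float64(0.15)] tcp 585.0 218.0
15 [np.float64(0.68), 0, np.float64(0.15)] tcp 602.0 215.0
16 [np.float64(0.63), 0, np.float64(0.27)] tcp 618.0 208.0
17 [np.float64(0.61), 0, np.float64(0.32)] tcp 633.0 200.0
18 [np.float64(0.45), 0, np.float64(0.52)] tcp 645.0 187.0
19 [np.float64(0.33), 0, np.float64(0.59)] tcp 653.0 172.0
20 [np.float64(0.2), 0, np.float64(0.66)] tcp 658.0 156.0
21 [np.float64(0.09), 0, np.float64(0.68)] tcp 660.0 139.0
22 [np.float64(0.05), 0, np.float64(0.69)] tcp 661.0 121.0
23 [np.float64(0.02), 0, np.float64(0.69)] tcp 662.0 104.0
```

>>> apply_moves(
  deltas=[
    {"hand":-1,"linear":[0,-0.1,-0.6],"rotation":[0,-0.2,-0.2]},
    {"hand":-1,"linear":[0.05,0,-0.7],"rotation":[0,0,0]},
    {"hand":-1,"linear":[0.05,0,-0.7],"rotation":[0,0,0]},
    {"hand":-1,"linear":[0.15,0,-0.7],"rotation":[0,0,0]},
    {"hand":-1,"linear":[0.18,0,-0.7],"rotation":[0,0,0]},
    {"hand":-1,"linear":[0.28,0,-0.65],"rotation":[0,0,0]},
  ],
)

```text
t: 12.78
position: [0.4625, -0.0065, 0.1424]
ee_rot: [-3.14, 0.002, 0.005]
ft_force: [-1.1, 0.2, -6.2]
finger_gap: 0.34
```

```bash
python3 - <<'E'
from h import *
go([.465,-.009,.142],[-np.pi,0,0])
im=capture("side");cv2.imwrite("pics/s6.png",cv2.resize(im[60:290,150:450],None,fx=2.6,fy=2.6)[:,:,::-1])
E
```

```text
t 12.78 pos [ 0.4625 -0.0065  0.1424] rpy [-3.14e+00  2.00e-03  5.00e-03] q [ 0.14  0.45 -0.33  2.26  0.31  0.48 -2.01] f [-1.1  0.2 -6.2] gap 0.34
units [0.1  0.1  0.01] max 0.1
rot deg [-0.1  0.1  0.3]
```

View pics/s6.png

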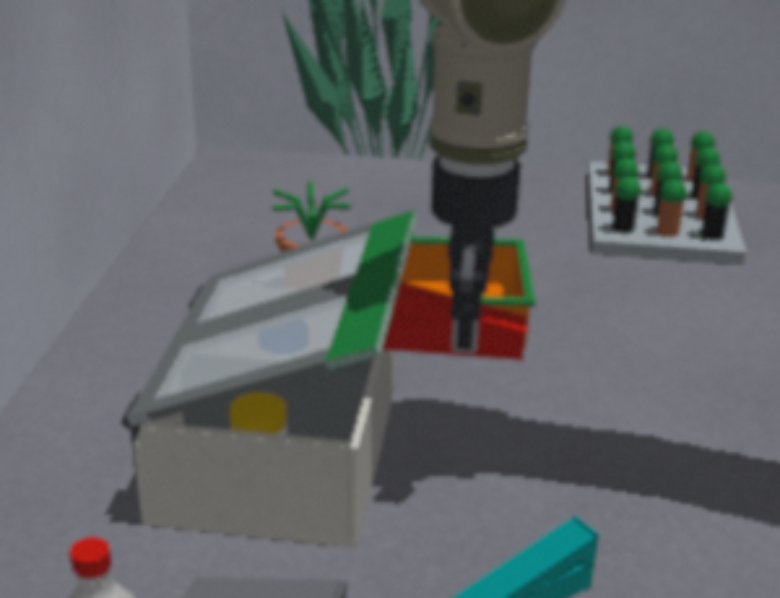

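>>> apply_moves(
  deltas=[
    {"hand":-1,"linear":[0.38,0.1,-0.6],"rotation":[0,0,0.3]},
    {"hand":-1,"linear":[0.35,0,-0.6],"rotation":[0,0,0]},
    {"hand":-1,"linear":[0.45,0,-0.54],"rotation":[0,0,0]},
    {"hand":-1,"linear":[0.5,0,-0.48],"rotation":[0,0,0]},
    {"hand":-1,"linear":[0.56,0,-0.4],"rotation":[0,0,0]},
    {"hand":-1,"linear":[0.66,0,-0.2],"rotation":[0,0,0]},
  ],
)

```text
t: 13.58
position: [0.5351, -0.0093, 0.2121]
ee_rot: [-3.14, 0.002, -0.001]
ft_force: [-2.5, 0.5, -4.4]
finger_gap: 0.34
```

```bash
python3 - <<'E'
from h import *
go([.535,-.009,.212],[-np.pi,0,0])
im=capture("side");cv2.imwrite("pics/s7.png",cv2.resize(im[20:290,130:450],None,fx=2.2,fy=2.2)[:,:,::-1])
E
```

```text
t 13.57 pos [ 0.5351 -0.0093  0.2121] rpy [-3.14e+00  2.00e-03 -1.00e-03] q [ 0.19  0.42 -0.38  2.04  0.23  0.73 -1.91] f [-2.5  0.5 -4.4] gap 0.34
units [-0.01 -0.01  0.  ] max 0.01
rot deg [-0.1  0.1 -0. ]
```

View pics/s7.png

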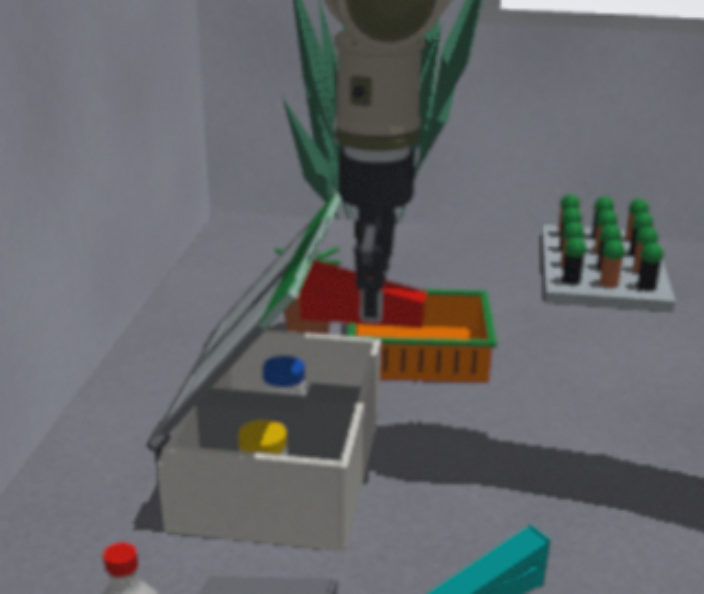

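>>> apply_moves(
  deltas=[
    {"hand":-1,"linear":[0.66,0,-0.28],"rotation":[0,0,0]},
    {"hand":-1,"linear":[0.66,0,-0.28],"rotation":[0,0,0]},
    {"hand":-1,"linear":[0.66,0,-0.1],"rotation":[0,0,0]},
    {"hand":-1,"linear":[0.66,0,-0.08],"rotation":[0,0,0]},
    {"hand":-1,"linear":[0.56,0,0.16],"rotation":[0,0,0]},
    {"hand":-1,"linear":[0.56,0,0.16],"rotation":[0,0,0]},
    {"hand":-1,"linear":[0.38,0,0.34],"rotation":[0,0,0]},
    {"hand":-1,"linear":[0.38,0,0.34],"rotation":[0,0,0]},
  ],
)

```text
t: 14.62
position: [0.6491, -0.0103, 0.2043]
ee_rot: [-3.14, 0.001, -0.002]
ft_force: [-0.8, 0.4, -3.4]
finger_gap: 0.343
```

```bash
python3 - <<'E'
from h import *
go([.6635,-.009,.1],[-np.pi,0,0])
for n in("side","top"):
  im=capture(n);cv2.imwrite(f"pics/{n}8.png",im[:,:,::-1])
im=rd("pics/side8.png")
cv2.imwrite("pics/s8.png",cv2.resize(im[20:290,130:450],None,fx=2.2,fy=2.2)[:,:,::-1])
E
```

```text
t 14.62 pos [ 0.6491 -0.0103  0.2043] rpy [-3.14e+00  1.00e-03 -2.00e-03] q [ 0.17  0.56 -0.36  1.79  0.25  0.84 -1.88] f [-0.8  0.4 -3.4] gap 0.343
units [ 0.58 -0.04  4.17] max 4.17
rot deg [-0.1  0.1 -0.1]
```

View pics/s8.png

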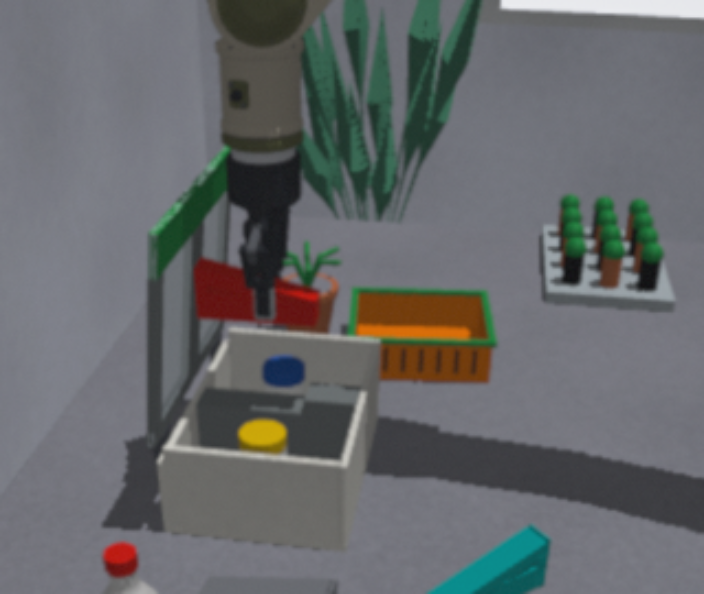

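View pics/top8.png

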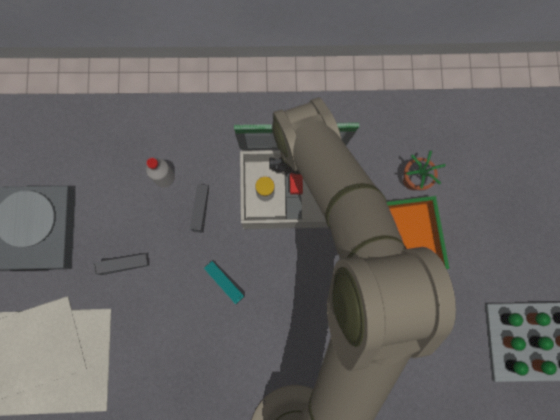

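>>> apply_moves(
  deltas=[
    {"hand":-1,"linear":[0.25,-0.04,0.5],"rotation":[0,0,0]},
    {"hand":-1,"linear":[0.2,0,0.7],"rotation":[0,0,0]},
    {"hand":-1,"linear":[0.13,0,0.8],"rotation":[0,0,0]},
    {"hand":-1,"linear":[0,0,0.8],"rotation":[0,0,0]},
    {"hand":-1,"linear":[0,0,0.8],"rotation":[0,0,0]},
    {"hand":-1,"linear":[0,0,0],"rotation":[0,0,0]},
  ],
)

```text
t: 15.48
position: [0.6609, -0.0093, 0.1125]
ee_rot: [-3.141, 0.007, -0.001]
ft_force: [-4.2, 0.5, -4.8]
finger_gap: 0.333
```

```bash
python3 - <<'E'
from h import *
go([.6635,-.009,.098],[-np.pi,0,0])
im=capture("side");cv2.imwrite("pics/side9.png",im[:,:,::-1])
cv2.imwrite("pics/s9.png",cv2.resize(im[90:270,160:340],None,fx=3.3,fy=3.3)[:,:,::-1])
E
```

```text
t 15.47 pos [ 0.6609 -0.0093  0.1125] rpy [-3.141e+00  7.000e-03 -1.000e-03] q [ 0.13  0.68 -0.32  1.83  0.31  0.69 -1.93] f [-4.2  0.5 -4.8] gap 0.333
units [ 0.11 -0.01  0.58] max 0.58
rot deg [-0.1  0.4 -0.1]
```

View pics/s9.png

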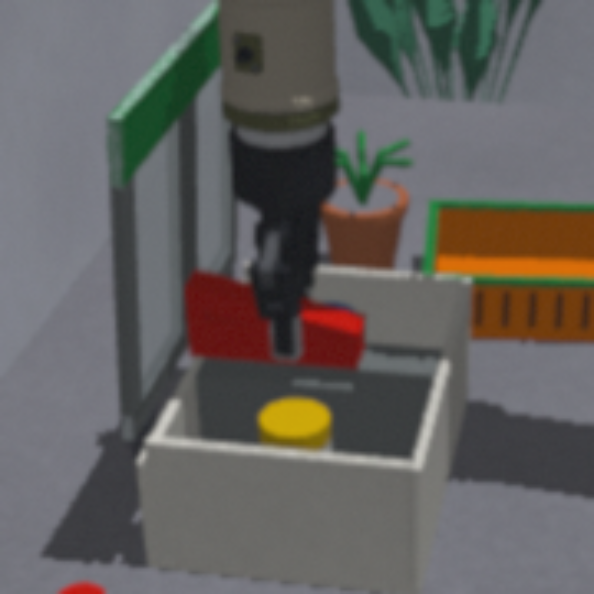

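```bash
python3 - <<'E'
from h import *
f=lambda x,y:[160+x/3.3,90+y/3.3]
print(plane("side",[f(362,367),f(186,354)],.1065))
print(plane("side",[f(187,274)],.1665))
print(proj("side",[[.604,.011,.110],[.604,.011,.092],[.538,.011,.11],[.607,.006,.1065],[.607,.006,.092],[.738,.011,.092]]).round(1)*1,"crop",((proj("side",[[.604,.011,.110],[.604,.011,.092],[.538,.011,.11],[.607,.006,.1065],[.738,.011,.092]])-[160,90])*3.3).round(0).tolist())
E
```

```text
[[0.60211813 0.00259853 0.1065    ]
 [0.737364   0.00524214 0.1065    ]]
[[ 0.73661995 -0.01067084  0.1665    ]]
[[268.3 201.7]
 [268.4 207.9]
 [295.1 203.9]
 [267.5 201.7]
 [267.6 206.8]
 [215.9 203.4]] crop [[357.0, 368.0], [358.0, 389.0], [446.0, 376.0], [355.0, 369.0], [184.0, 374.0]]
```

```bash
python3 - <<'E'
from h import *
im=rd("pics/side9.png")[165:225,205:305]
cv2.imwrite("pics/s9b.png",cv2.convertScaleAbs(cv2.resize(im,None,fx=8,fy=8,interpolation=cv2.INTER_CUBIC),alpha=1.6)[:,:,::-1])
E
```

```text
(no output)
```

View pics/s9b.png

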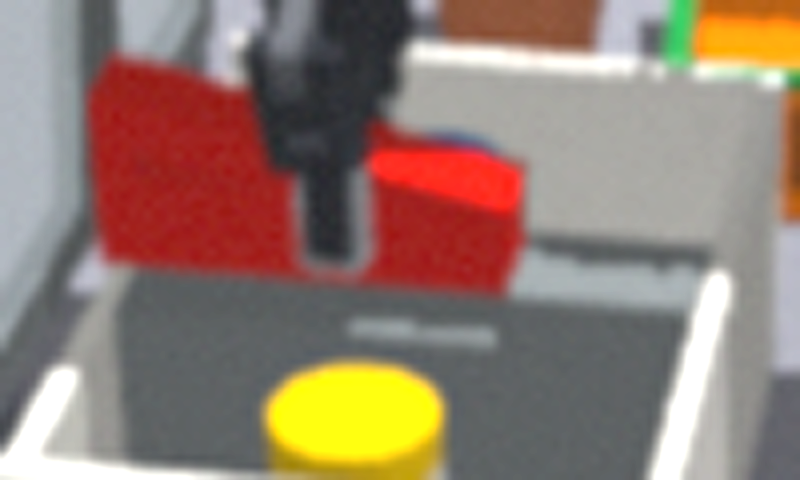

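>>> apply_moves(
  deltas=[
    {"hand":-1,"linear":[0.2,0,0],"rotation":[0,0,0]},
    {"hand":-1,"linear":[0,0,0.2],"rotation":[0,0,0]},
    {"hand":-1,"linear":[0,0,0.2],"rotation":[0,0,0]},
    {"hand":-1,"linear":[0,0,0.15],"rotation":[0,0,0]},
    {"hand":-1,"linear":[0,0,0],"rotation":[0,0,0]},
  ],
)

```text
t: 16.15
position: [0.6645, -0.0094, 0.1011]
ee_rot: [-3.141, 0.008, -0.002]
ft_force: [-14.8, 1.4, 0.9]
finger_gap: 0.338
```

```bash
python3 - <<'E'
from h import *
go([.6635,-.009,.098],[-np.pi,0,0])
im=capture("side");cv2.imwrite("pics/side10.png",im[:,:,::-1]);im=im[165:225,205:305]
cv2.imwrite("pics/s10b.png",cv2.convertScaleAbs(cv2.resize(im,None,fx=8,fy=8,interpolation=cv2.INTER_CUBIC),alpha=1.6)[:,:,::-1])
E
```

```text
t 16.15 pos [ 0.6645 -0.0094  0.1011] rpy [-3.141e+00  8.000e-03 -2.000e-03] q [ 0.13  0.7  -0.31  1.82  0.32  0.68 -1.94] f [-14.8   1.4   0.9] gap 0.338
units [-0.04 -0.01  0.13] max 0.13
rot deg [-0.   0.4 -0.1]
```

View pics/s10b.png

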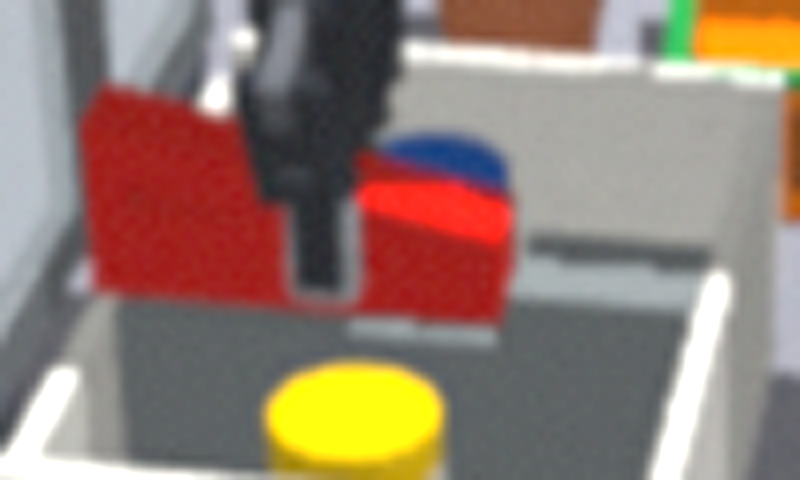

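>>> apply_moves(
  deltas=[
    {"hand":-1,"linear":[-0.1,0,0.05],"rotation":[0,0,0]},
    {"hand":-1,"linear":[0,0,0.1],"rotation":[0,0,0]},
    {"hand":-1,"linear":[0,0,0.05],"rotation":[0,0,0]},
    {"hand":-1,"linear":[0,0,0],"rotation":[0,0,0]},
  ],
)

```text
t: 16.7
position: [0.6646, -0.0093, 0.0984]
ee_rot: [-3.141, 0.002, -0.002]
ft_force: [-12.6, -0.6, 14.2]
finger_gap: 0.34
```

```bash
python3 - <<'E'
from h import *
go([.6605,-.009,.098],[-np.pi,0,0])
E
```

```text
t 16.7 pos [ 0.6646 -0.0093  0.0984] rpy [-3.141e+00  2.000e-03 -2.000e-03] q [ 0.13  0.7  -0.31  1.83  0.32  0.66 -1.94] f [-12.6  -0.6  14.2] gap 0.34
units [-0.16 -0.01  0.02] max 0.16
rot deg [-0.   0.1 -0.1]
```

>>> apply_moves(
  deltas=[
    {"hand":-1,"linear":[-0.12,0,-0.03],"rotation":[0,0,0]},
    {"hand":-1,"linear":[0,0,0],"rotation":[0,0,0]},
  ],
)

```text
t: 16.95
position: [0.6629, -0.0093, 0.0984]
ee_rot: [-3.141, 0.0, -0.002]
ft_force: [-7.0, -0.8, 7.8]
finger_gap: 0.342
```

>>> apply_moves(
  deltas=[
    {"hand":-1,"linear":[-0.1,0,0],"rotation":[0,0,0]},
    {"hand":-1,"linear":[0,0,0],"rotation":[0,0,0]},
  ],
)

```text
t: 17.2
position: [0.6617, -0.0093, 0.0984]
ee_rot: [-3.14, -0.002, -0.002]
ft_force: [-2.5, -1.8, 7.0]
finger_gap: 0.341
```

>>> apply_moves(
  deltas=[
    {"hand":-1,"linear":[-0.1,0,0],"rotation":[0,0,0]},
    {"hand":-1,"linear":[0,0,0],"rotation":[0,0,0]},
  ],
)

```text
t: 17.45
position: [0.6606, -0.0092, 0.0986]
ee_rot: [-3.14, -0.005, -0.002]
ft_force: [4.5, -1.5, 5.4]
finger_gap: 0.341
```

>>> apply_moves(
  deltas=[
    {"hand":-1,"linear":[-0.1,0,0],"rotation":[0,0,0]},
    {"hand":-1,"linear":[0,0,0],"rotation":[0,0,0]},
  ],
)

```text
t: 17.7
position: [0.6606, -0.0092, 0.0989]
ee_rot: [-3.139, -0.01, -0.002]
ft_force: [11.5, -1.8, 1.8]
finger_gap: 0.342
```

>>> apply_moves(
  deltas=[
    {"hand":-1,"linear":[0.1,0,0.02],"rotation":[0,0.3,0]},
    {"hand":0.2,"linear":[0,0,0],"rotation":[0,0,0]},
    {"hand":0.2,"linear":[0,0,0],"rotation":[0,0,0]},
    {"hand":0.2,"linear":[0,0,0],"rotation":[0,0,0]},
  ],
  force=60,
)

```text
t: 18.2
position: [0.6576, -0.009, 0.0964]
ee_rot: [-3.14, -0.004, -0.002]
ft_force: [0.1, -0.2, 0.2]
finger_gap: 0.603
```

```bash
python3 - <<'E'
from h import *
go([.6605,-.009,.198],[-np.pi,0,0])
im=capture("side");cv2.imwrite("pics/side11.png",im[:,:,::-1]);im=im[165:225,205:305]
cv2.imwrite("pics/s11b.png",cv2.convertScaleAbs(cv2.resize(im,None,fx=8,fy=8,interpolation=cv2.INTER_CUBIC),alpha=1.6)[:,:,::-1])
E
```

```text
t 18.2 pos [ 0.6576 -0.009   0.0964] rpy [-3.14e+00 -4.00e-03 -2.00e-03] q [ 0.12  0.69 -0.3   1.85  0.32  0.64 -1.95] f [ 0.1 -0.2  0.2] gap 0.603
units [ 0.13 -0.01 -4.06] max 4.06
rot deg [-0.1 -0.2 -0.1]
```

View pics/s11b.png

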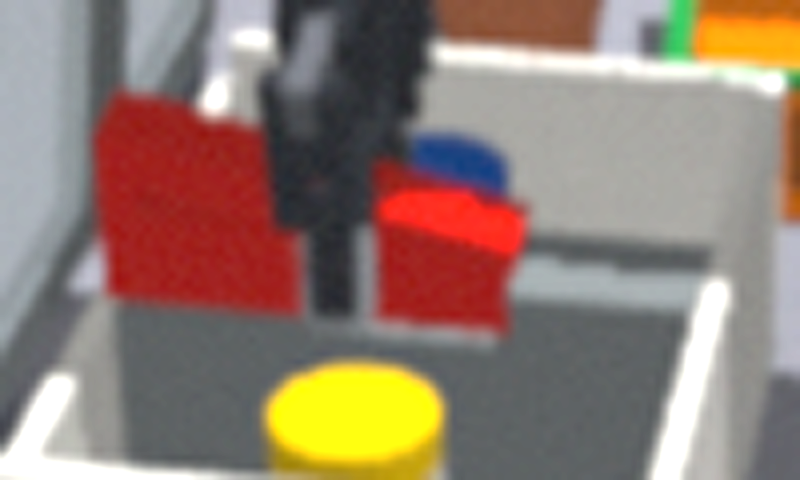

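>>> apply_moves(
  deltas=[
    {"hand":0.2,"linear":[0,0,-0.6],"rotation":[0,0,0]},
    {"hand":0.2,"linear":[-0.1,0,-0.9],"rotation":[0,0,0]},
    {"hand":0.2,"linear":[-0.3,0,-1],"rotation":[0,0,0]},
    {"hand":0.2,"linear":[-0.6,0,-1],"rotation":[0,0,0]},
    {"hand":0.3,"linear":[-0.6,0,-1],"rotation":[0,0,-5]},
    {"hand":0.4,"linear":[0,0,-0.5],"rotation":[0,0,-10]},
    {"hand":0.4,"linear":[0,0,0],"rotation":[0,0,-10]},
    {"hand":0.4,"linear":[0,0,0],"rotation":[0,0,-10]},
  ],
)

```text
t: 19.25
position: [0.6171, -0.0093, 0.2234]
ee_rot: [3.139, -0.006, 0.615]
ft_force: [1.1, 0.2, 0.3]
finger_gap: 0.7
```

```bash
python3 - <<'E'
from h import *
go([.61,.067,.22],[-np.pi,0,np.pi/2])
for n in("side","top"):
  im=capture(n);cv2.imwrite(f"pics/{n}12.png",im[:,:,::-1])
cv2.imwrite("pics/s12.png",cv2.resize(rd("pics/side12.png")[20:290,130:450],None,fx=2.2,fy=2.2)[:,:,::-1])
cv2.imwrite("pics/t12.png",cv2.resize(rd("pics/top12.png")[100:290,210:460],None,fx=3,fy=3)[:,:,::-1])
E
```

```text
t 19.25 pos [ 0.6171 -0.0093  0.2234] rpy [ 3.139 -0.006  0.615] q [ 0.29  0.53 -0.54  1.84  0.35  0.86 -1.38] f [1.1 0.2 0.3] gap 0.7
units [ 1.53 -2.66  0.14] max 2.66
rot deg [  0.3  -0.2 -54.8]
```

View pics/s12.png

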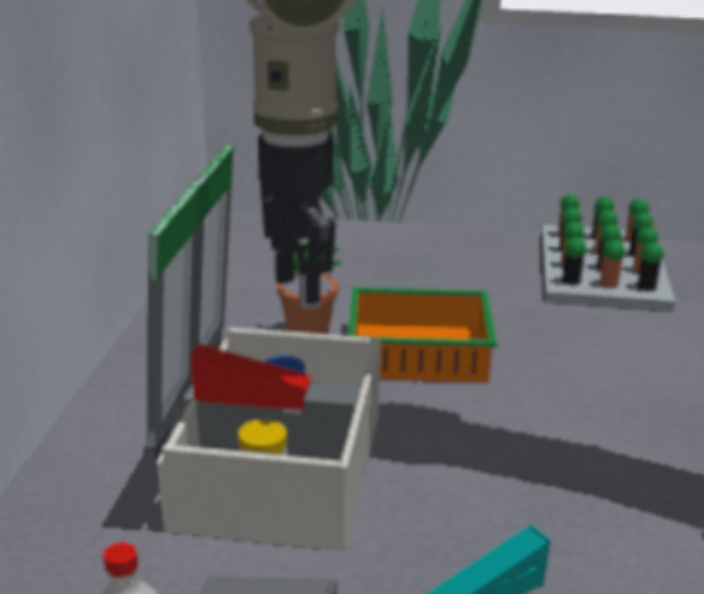

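View pics/t12.png

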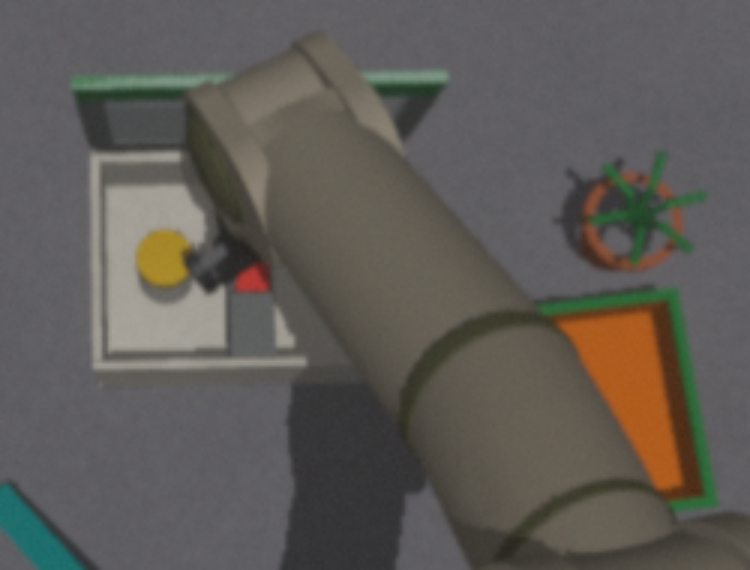

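```bash
python3 - <<'E'
from h import *
im=rd("pics/side11.png");m=mask(im,(22,150,60),(32,255,255));m[:190]=0
c=max(comps(m),key=lambda k:k[1][4]);print(c[1],c[2])
im=rd("pics/top8.png");m=mask(im,(18,120,60),(34,255,255));m[:150]=0;m[220:]=0
c=max(comps(m),key=lambda k:k[1][4]);print(c[1],c[2],plane("top",[c[2]],.098),plane("top",[[c[1][0]+c[1][2]/2-.5,c[1][1]+c[1][3]/2-.5]],.1))
print(plane("side",[[249,214.5]],.1))
E
```

```text
[238 210  22  16 282] [248.94680851 217.68085106]
[256 177  18  19 274] [264.48175182 185.88686131] [[0.63948112 0.06750671 0.098     ]] [[0.63872056 0.0674432  0.1       ]]
[[0.64145395 0.06038542 0.1       ]]
```

>>> apply_moves(
  deltas=[
    {"hand":0.7,"linear":[0,0,0],"rotation":[0,0,-9.1]},
    {"hand":0.7,"linear":[0,0,0],"rotation":[0,0,-9.1]},
    {"hand":0.7,"linear":[0,0,0],"rotation":[0,0,-9.1]},
    {"hand":0.7,"linear":[0,0,0],"rotation":[0,0,-9.1]},
    {"hand":0.7,"linear":[0,0,0],"rotation":[0,0,-9.1]},
    {"hand":0.7,"linear":[0,0,0],"rotation":[0,0,-9.2]},
    {"hand":0.7,"linear":[0,0,0],"rotation":[0,0,0]},
  ],
)

```text
t: 20.23
position: [0.6171, -0.0095, 0.2219]
ee_rot: [3.137, -0.001, 1.559]
ft_force: [-0.8, 0.1, -0.7]
finger_gap: 0.851
```

```bash
python3 - <<'E'
from h import *
go([.639,.067,.16],[-np.pi,0,np.pi/2])
E
```

```text
t 20.23 pos [ 0.6171 -0.0095  0.2219] rpy [ 3.137e+00 -1.000e-03  1.559e+00] q [ 0.45  0.59 -0.8   1.83  0.52  0.93 -0.6 ] f [-0.8  0.1 -0.7] gap 0.851
units [3.06 0.83 2.49] max 3.06
rot deg [ 0.3 -0.1 -0.7]
```

>>> apply_moves(
  deltas=[
    {"hand":0.7,"linear":[0.76,0.2,0.1],"rotation":[0.3,0,-0.7]},
    {"hand":0.7,"linear":[0.76,0.2,0.2],"rotation":[0,0,0]},
    {"hand":0.7,"linear":[0.76,0.2,0.3],"rotation":[0,0,0]},
    {"hand":0.7,"linear":[0.76,0.2,0.6],"rotation":[0,0,0]},
    {"hand":0.7,"linear":[0,0,0.8],"rotation":[0,0,0]},
    {"hand":0.7,"linear":[0,0,0.5],"rotation":[0,0,0]},
    {"hand":0.7,"linear":[0,0,0],"rotation":[0,0,0]},
  ],
)

```text
t: 21.1
position: [0.6364, 0.066, 0.1578]
ee_rot: [-3.139, -0.001, 1.575]
ft_force: [0.2, 0.6, -0.9]
finger_gap: 0.85
```

```bash
python3 - <<'E'
from h import *
go([.639,.067,.053],[-np.pi,0,np.pi/2])
im=capture("side");cv2.imwrite("pics/s13.png",cv2.resize(im[90:270,160:340],None,fx=3.3,fy=3.3)[:,:,::-1])
E
```

```text
t 21.1 pos [0.6364 0.066  0.1578] rpy [-3.139e+00 -1.000e-03  1.575e+00] q [ 0.28  0.69 -0.74  1.83  0.6   0.86 -0.75] f [ 0.2  0.6 -0.9] gap 0.85
units [0.04 0.12 4.19] max 4.19
rot deg [-0.2 -0.   0.2]
```

View pics/s13.png

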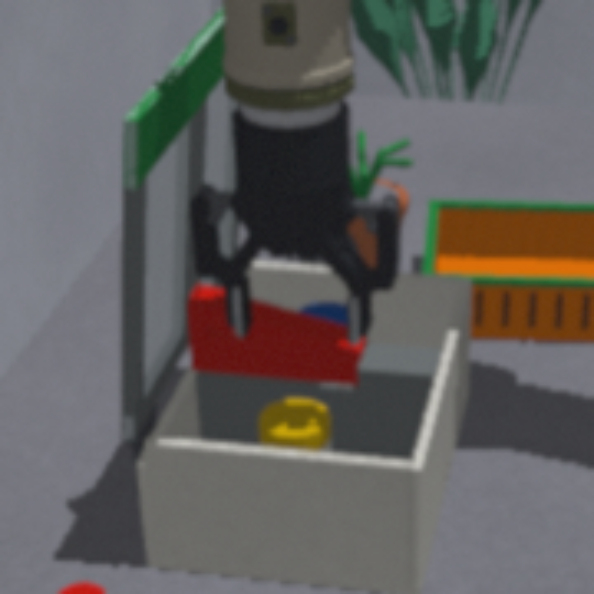

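>>> apply_moves(
  deltas=[
    {"hand":0.7,"linear":[0.04,0.12,0.7],"rotation":[0,0,0]},
    {"hand":0.7,"linear":[0,0,0.9],"rotation":[0,0,0]},
    {"hand":0.7,"linear":[0,0,0.9],"rotation":[0,0,0]},
    {"hand":0.7,"linear":[0,0,0.9],"rotation":[0,0,0]},
    {"hand":0.7,"linear":[0,0,0.8],"rotation":[0,0,0]},
    {"hand":0.7,"linear":[0,0,0],"rotation":[0,0,0]},
  ],
)

```text
t: 21.9
position: [0.639, 0.068, 0.0522]
ee_rot: [-3.138, -0.001, 1.577]
ft_force: [0.1, 0.6, 0.2]
finger_gap: 0.851
```

```bash
python3 - <<'E'
from h import *
go([.639,.067,.053],[-np.pi,0,np.pi/2])
im=capture("side");cv2.imwrite("pics/s14.png",cv2.resize(im[90:270,160:340],None,fx=3.3,fy=3.3)[:,:,::-1])
E
```

```text
t 21.9 pos [0.639  0.068  0.0522] rpy [-3.138e+00 -1.000e-03  1.577e+00] q [ 0.21  0.81 -0.63  1.89  0.73  0.69 -0.86] f [0.1 0.6 0.2] gap 0.851
units [-0.04 -0.   -0.03] max 0.04
rot deg [-0.2 -0.1  0.3]
```

View pics/s14.png

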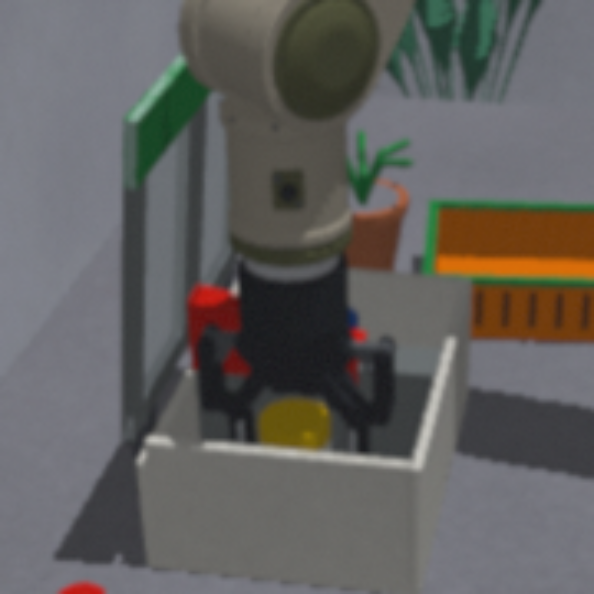

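>>> apply_moves(
  deltas=[
    {"hand":-1,"linear":[0,0,0],"rotation":[0,0,0]},
    {"hand":-1,"linear":[0,0,0],"rotation":[0,0,0]},
    {"hand":-1,"linear":[0,0,0],"rotation":[0,0,0]},
    {"hand":-1,"linear":[0,0,0],"rotation":[0,0,0]},
  ],
  force=45,
)

```text
t: 22.45
position: [0.6408, 0.0683, 0.0553]
ee_rot: [3.14, -0.002, 1.576]
ft_force: [0.9, 0.1, 6.0]
finger_gap: 0.597
```

>>> apply_moves(
  deltas=[
    {"hand":-1,"linear":[0,0,-0.3],"rotation":[0,0,0]},
    {"hand":-1,"linear":[0,0,-0.6],"rotation":[0,0,0]},
    {"hand":-1,"linear":[0,0,-0.8],"rotation":[0,0,0]},
    {"hand":-1,"linear":[0,0,0],"rotation":[0,0,0]},
  ],
)

```text
t: 22.95
position: [0.6412, 0.0683, 0.099]
ee_rot: [3.139, -0.002, 1.576]
ft_force: [0.5, 0.1, -1.9]
finger_gap: 0.6
```

```bash
python3 - <<'E'
from h import *
go([.60,.067,.24],[-np.pi,0,np.pi/2])
im=capture("side");cv2.imwrite("pics/s15.png",cv2.resize(im[90:270,160:340],None,fx=3.3,fy=3.3)[:,:,::-1])
E
```

```text
t 22.95 pos [0.6412 0.0683 0.099 ] rpy [ 3.139e+00 -2.000e-03  1.576e+00] q [ 0.24  0.75 -0.68  1.87  0.67  0.76 -0.81] f [ 0.5  0.1 -1.9] gap 0.6
units [-0.03 -1.63 -5.64] max 5.64
rot deg [ 0.2 -0.1  0.3]
```

View pics/s15.png

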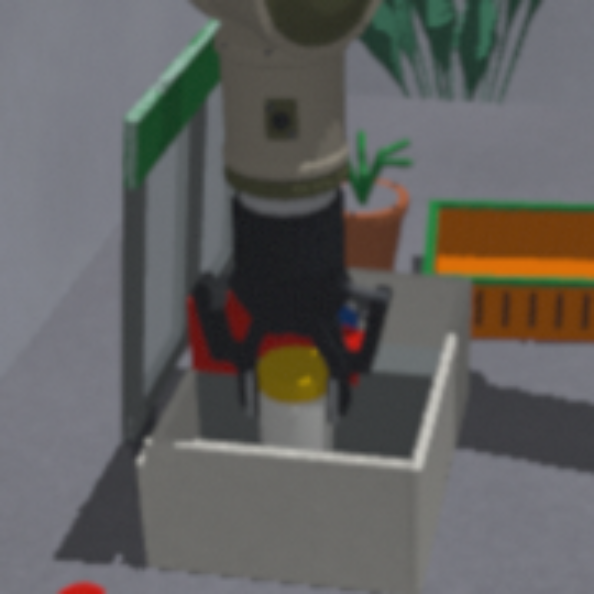

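>>> apply_moves(
  deltas=[
    {"hand":-1,"linear":[0,-0.2,-0.8],"rotation":[0,0,0]},
    {"hand":-1,"linear":[0,-0.4,-0.95],"rotation":[0,0,0]},
    {"hand":-1,"linear":[0,-0.5,-0.95],"rotation":[0,0,0]},
    {"hand":-1,"linear":[0,-0.6,-0.95],"rotation":[0,0,0]},
    {"hand":-1,"linear":[0,-0.6,-0.95],"rotation":[0,0,0]},
    {"hand":-1,"linear":[-0.3,-0.6,-0.9],"rotation":[0,0,0]},
    {"hand":-1,"linear":[-0.7,-0.4,0],"rotation":[0,0,0]},
    {"hand":-1,"linear":[-0.9,-0.1,0],"rotation":[0,0,0]},
  ],
)

```text
t: 24.0
position: [0.5542, 0.02, 0.2361]
ee_rot: [3.141, -0.001, 1.578]
ft_force: [0.6, 0.1, -1.2]
finger_gap: 0.599
```

```bash
python3 - <<'E'
from h import *
go([.504,-.325,.235],[-np.pi,0,np.pi/2])
im=capture("side");cv2.imwrite("pics/s16.png",cv2.resize(im[0:290,130:450],None,fx=2,fy=2)[:,:,::-1])
E
```

```text
t 24.0 pos [0.5542 0.02   0.2361] rpy [ 3.141e+00 -1.000e-03  1.578e+00] q [ 0.45  0.51 -0.84  1.95  0.48  0.89 -0.64] f [ 0.6  0.1 -1.2] gap 0.599
units [-13.79  -2.1    0.03] max 13.79
rot deg [ 0.1 -0.   0.4]
```

View pics/s16.png

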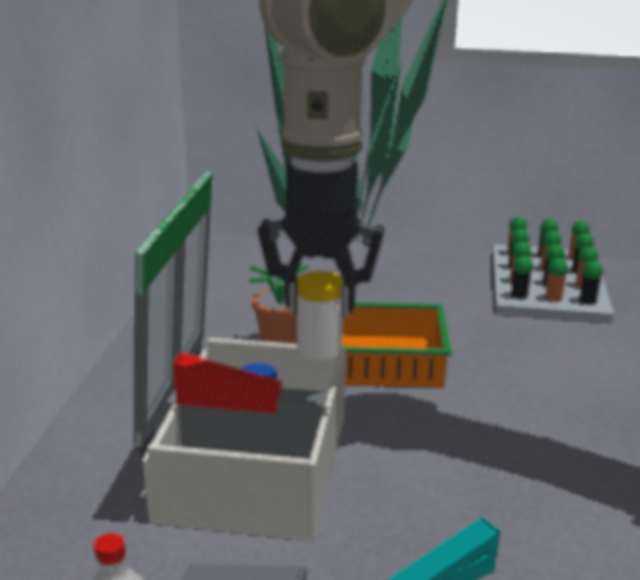

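>>> apply_moves(
  deltas=[
    {"hand":-1,"linear":[-0.86,-0.13,0],"rotation":[0,0,0]},
    {"hand":-1,"linear":[-0.86,-0.13,0],"rotation":[0,0,0]},
    {"hand":-1,"linear":[-0.86,-0.13,0],"rotation":[0,0,0]},
    {"hand":-1,"linear":[-0.86,-0.13,0],"rotation":[0,0,0]},
    {"hand":-1,"linear":[-0.86,-0.13,0],"rotation":[0,0,0]},
    {"hand":-1,"linear":[-0.86,-0.13,0],"rotation":[0,0,0]},
    {"hand":-1,"linear":[-0.86,-0.13,0],"rotation":[0,0,0]},
    {"hand":-1,"linear":[-0.86,-0.13,0],"rotation":[0,0,0]},
  ],
)

```text
t: 25.05
position: [0.5298, -0.1524, 0.2351]
ee_rot: [-3.142, -0.001, 1.577]
ft_force: [0.8, -0.8, -1.4]
finger_gap: 0.599
```

```bash
python3 - <<'E'
from h import *
go([.504,-.325,.235],[-np.pi,0,np.pi/2])
E
```

```text
t 25.05 pos [ 0.5298 -0.1524  0.2351] rpy [-3.142e+00 -1.000e-03  1.577e+00] q [ 0.77  0.51 -0.85  1.96  0.49  0.89 -0.33] f [ 0.8 -0.8 -1.4] gap 0.599
units [-6.9  -1.07 -0.  ] max 6.9
rot deg [-0.  -0.1  0.3]
```

>>> apply_moves(
  deltas=[
    {"hand":-1,"linear":[-0.86,-0.13,0],"rotation":[0,0,0]},
    {"hand":-1,"linear":[-0.86,-0.13,0],"rotation":[0,0,0]},
    {"hand":-1,"linear":[-0.86,-0.13,0],"rotation":[0,0,0]},
    {"hand":-1,"linear":[-0.86,-0.13,0],"rotation":[0,0,0]},
    {"hand":-1,"linear":[-0.86,-0.13,0],"rotation":[0,0,0]},
    {"hand":-1,"linear":[-0.86,-0.13,0],"rotation":[0,0,0]},
    {"hand":-1,"linear":[-0.86,-0.13,0],"rotation":[0,0,0]},
    {"hand":-1,"linear":[-0.8,-0.13,0],"rotation":[0,0,0]},
  ],
)

```text
t: 26.05
position: [0.5049, -0.3244, 0.2337]
ee_rot: [-3.141, -0.002, 1.576]
ft_force: [-0.1, 0.4, -1.2]
finger_gap: 0.599
```

>>> apply_moves(
  deltas=[
    {"hand":-1,"linear":[0,0,0.6],"rotation":[0,0,0]},
    {"hand":-1,"linear":[0,0,0.9],"rotation":[0,0,0]},
    {"hand":-1,"linear":[0,0,0.9],"rotation":[0,0,0]},
    {"hand":-1,"linear":[0,0,0],"rotation":[0,0,0]},
  ],
)

```text
t: 26.55
position: [0.5043, -0.3216, 0.1717]
ee_rot: [-3.138, -0.004, 1.577]
ft_force: [0.4, -0.1, -0.9]
finger_gap: 0.598
```

```bash
python3 - <<'E'
from h import *
go([.504,-.325,.053],[-np.pi,0,np.pi/2])
for n in("side","top"):
  im=capture(n);cv2.imwrite(f"pics/{n}17.png",im[:,:,::-1])
cv2.imwrite("pics/s17.png",cv2.resize(rd("pics/side17.png")[20:220,230:450],None,fx=3,fy=3)[:,:,::-1])
E
```

```text
t 26.55 pos [ 0.5043 -0.3216  0.1717] rpy [-3.138 -0.004  1.577] q [ 0.99  0.63 -0.78  1.92  0.59  0.84 -0.1 ] f [ 0.4 -0.1 -0.9] gap 0.598
units [-0.15  0.01  4.75] max 4.75
rot deg [-0.2 -0.2  0.4]
```

View pics/s17.png

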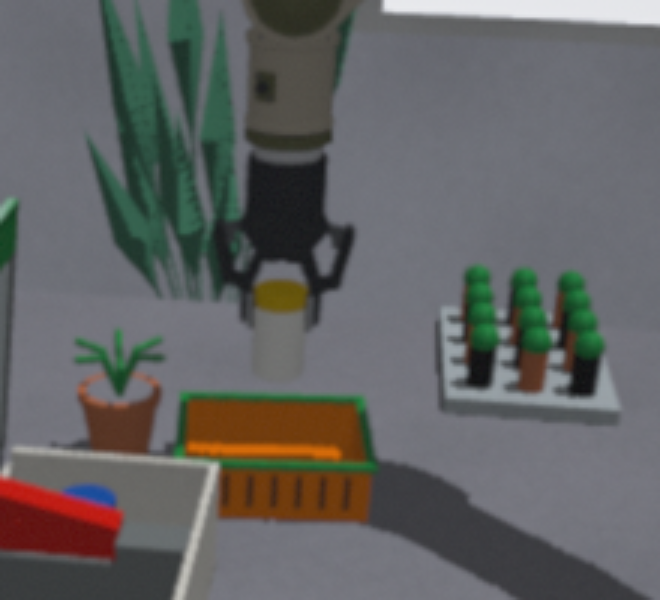

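View pics/top17.png

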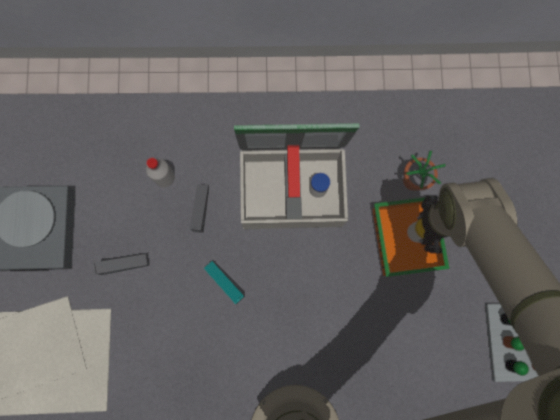

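>>> apply_moves(
  deltas=[
    {"hand":-1,"linear":[-0.15,0,0.8],"rotation":[0,-0.2,0]},
    {"hand":-1,"linear":[0,0,0.9],"rotation":[0,0,0]},
    {"hand":-1,"linear":[0,0,0.9],"rotation":[0,0,0]},
    {"hand":-1,"linear":[0,0,0.9],"rotation":[0,0,0]},
    {"hand":-1,"linear":[0,0,0.7],"rotation":[0,0,0]},
    {"hand":-1,"linear":[0,0,0.2],"rotation":[0,0,0]},
    {"hand":-1,"linear":[0,0,0],"rotation":[0,0,0]},
  ],
)

```text
t: 27.52
position: [0.5053, -0.3267, 0.0637]
ee_rot: [-3.141, 0.002, 1.576]
ft_force: [-0.4, -0.3, -1.0]
finger_gap: 0.604
```

```bash
python3 - <<'E'
from h import *
go([.504,-.325,.051],[-np.pi,0,np.pi/2])
im=capture("side")
cv2.imwrite("pics/s18.png",cv2.resize(im[60:220,230:430],None,fx=3.5,fy=3.5)[:,:,::-1])
E
```

```text
t 27.52 pos [ 0.5053 -0.3267  0.0637] rpy [-3.141e+00  2.000e-03  1.576e+00] q [ 0.9   0.76 -0.65  1.98  0.75  0.65 -0.24] f [-0.4 -0.3 -1. ] gap 0.604
units [ 0.07 -0.05  0.51] max 0.51
rot deg [-0.   0.1  0.3]
```

View pics/s18.png

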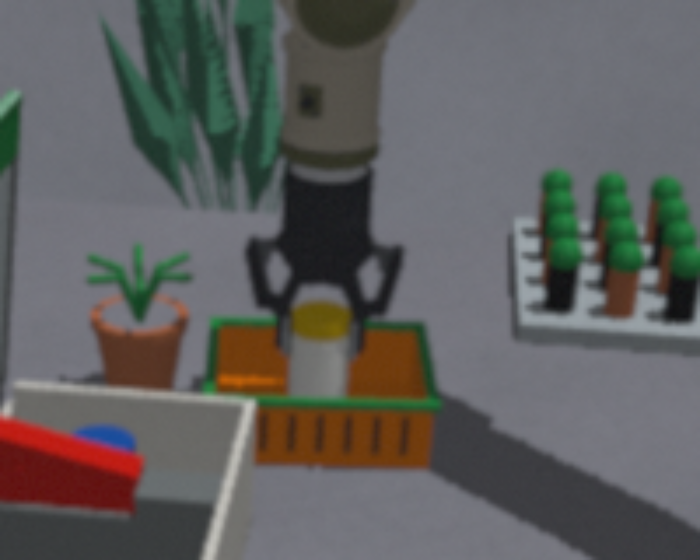

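Well centred. Lower the last 12 mm gently.

>>> apply_moves(
  deltas=[
    {"hand":-1,"linear":[0,0,0.2],"rotation":[0,0,0]},
    {"hand":-1,"linear":[0,0,0.15],"rotation":[0,0,0]},
    {"hand":-1,"linear":[0,0,0.1],"rotation":[0,0,0]},
    {"hand":-1,"linear":[0,0,0],"rotation":[0,0,0]},
  ],
)

```text
t: 28.08
position: [0.505, -0.3267, 0.0523]
ee_rot: [-3.141, 0.002, 1.576]
ft_force: [-0.8, -0.4, -1.5]
finger_gap: 0.596
```

>>> apply_moves(
  deltas=[
    {"hand":-1,"linear":[0,0,0.07],"rotation":[0,0,0]},
    {"hand":-1,"linear":[0,0,0],"rotation":[0,0,0]},
  ],
)

```text
t: 28.32
position: [0.5053, -0.3269, 0.0512]
ee_rot: [-3.141, 0.003, 1.576]
ft_force: [-0.8, 0.2, 3.8]
finger_gap: 0.598
```

>>> apply_moves(
  deltas=[
    {"hand":0.4,"linear":[0,0,0],"rotation":[0,0,0]},
    {"hand":0.6,"linear":[0,0,0],"rotation":[0,0,0]},
    {"hand":0.6,"linear":[0,0,0],"rotation":[0,0,0]},
    {"hand":0.6,"linear":[0,0,-0.4],"rotation":[0,0,0]},
    {"hand":0.6,"linear":[0,0,-0.8],"rotation":[0,0,0]},
    {"hand":0.6,"linear":[0,0,-1],"rotation":[0,0,0]},
    {"hand":0.6,"linear":[0,0,-1],"rotation":[0,0,0]},
    {"hand":0.6,"linear":[0,0,-1],"rotation":[0,0,0]},
  ],
)

```text
t: 29.32
position: [0.5053, -0.3265, 0.1581]
ee_rot: [3.141, 0.002, 1.576]
ft_force: [0.9, 0.1, -0.5]
finger_gap: 0.8
```

>>> apply_moves(
  deltas=[
    {"hand":0.6,"linear":[0,0,-1],"rotation":[0,0,0]},
    {"hand":0.6,"linear":[-0.8,-0.3,-1],"rotation":[0,0,0]},
    {"hand":0.6,"linear":[-0.9,-0.3,-0.5],"rotation":[0,0,0]},
    {"hand":0.6,"linear":[-0.9,-0.3,0],"rotation":[0,0,0]},
    {"hand":0.6,"linear":[-0.9,-0.3,0],"rotation":[0,0,0]},
    {"hand":0.6,"linear":[-0.9,-0.3,0],"rotation":[0,0,0]},
    {"hand":0.6,"linear":[-0.9,-0.3,0],"rotation":[0,0,0]},
    {"hand":0.6,"linear":[0,0,0],"rotation":[0,0,0]},
  ],
)

```text
t: 30.32
position: [0.4598, -0.4608, 0.2195]
ee_rot: [-3.141, 0.003, 1.573]
ft_force: [-0.4, 1.0, -0.6]
finger_gap: 0.8
```

```bash
python3 - <<'E'
from h import *
go([.504,-.325,.051])
for n in("side","top"):
  im=capture(n);cv2.imwrite(f"pics/{n}20.png",im[:,:,::-1])
cv2.imwrite("pics/s20.png",cv2.resize(rd("pics/side20.png")[90:350,140:420],None,fx=2.3,fy=2.3)[:,:,::-1])
cv2.imwrite("pics/t20.png",cv2.resize(rd("pics/top20.png")[100:290,130:460],None,fx=2.4,fy=2.4)[:,:,::-1])
E
```

```text
t 30.32 pos [ 0.4598 -0.4608  0.2195] rpy [-3.141e+00  3.000e-03  1.573e+00] q [ 1.21  0.64 -0.81  1.76  0.55  0.98  0.19] f [-0.4  1.  -0.6] gap 0.8
units [5.45 1.78 6.72] max 6.72
```

View pics/s20.png

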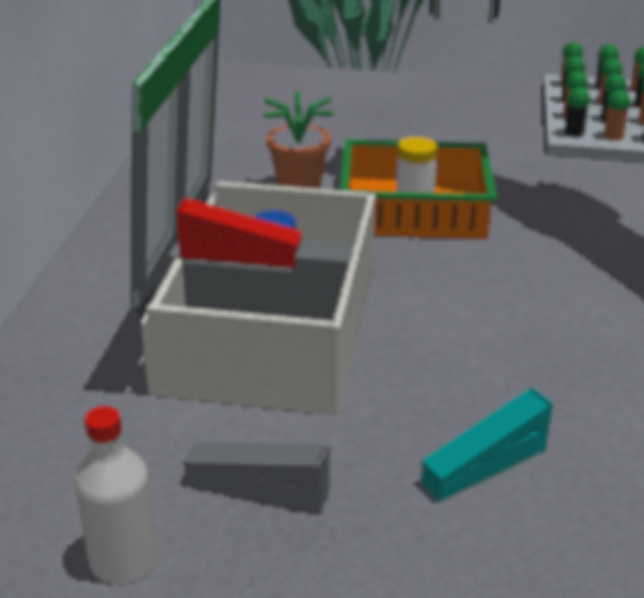

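View pics/t20.png

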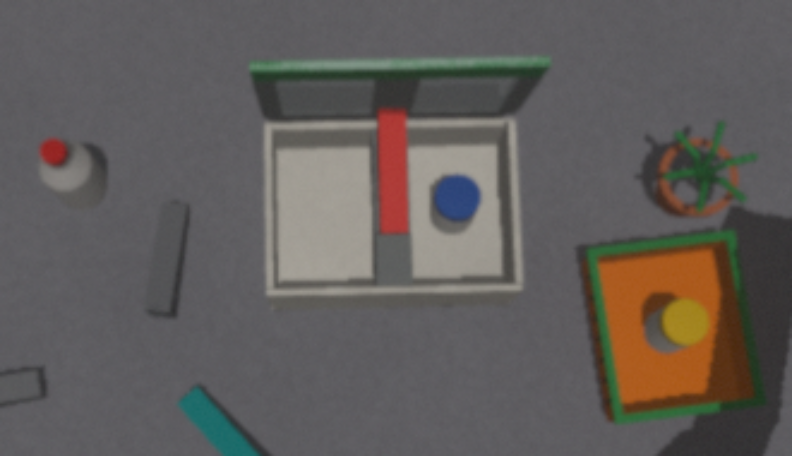

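```bash
python3 - <<'E'
from h import *
print("heel",plane("top",[[294,197.5]],.122),"expect x .604-.605, y -.009")
im=rd("pics/top20.png");m=mask(im,(0,120,60),(8,255,255));m[:,:280]=0;m[:,310:]=0
c=max(comps(m),key=lambda k:k[1][4]);print(c[1])
# side: wedge underside corners, +y face y=.006, z=.092
print("expected under edge px",proj("side",[[.604,.006,.092],[.734,.006,.092],[.604,.006,.122],[.734,.006,.152]]).round(1).tolist())
im=rd("pics/side20.png");m=mask(im,(0,150,50),(8,255,255));m[:170]=0;m[210:]=0;m[:,290:]=0
cn=max(cv2.findContours(m,0,2)[0],key=cv2.contourArea);print(cv2.approxPolyDP(cn,1.5,True).reshape(-1,2).tolist())
b=mask(rd("pics/top20.png"),(105,120,40),(125,255,255));c=max(comps(b),key=lambda k:k[1][4]);print("blue",plane("top",[c[2]],.1))
from workcell import job
print(job.hand_in())
E
```

```text
heel [[ 0.60160596 -0.00930208  0.122     ]] expect x .604-.605, y -.009
[287 145  13  52 600]
expected under edge px [[268.8, 206.9], [218.0, 202.5], [268.6, 196.4], [216.2, 181.5]]
[[218, 178], [217, 190], [219, 201], [267, 205], [269, 190], [254, 188], [248, 184], [230, 180], [226, 177], [220, 176]]
blue [[ 0.64701522 -0.08104038  0.1       ]]
the job is handed in; nothing more can be done
None
```

I propped the chest lid open with the red wedge, then set the yellow-capped jar upright in the orange basket. I handed the job in at about 30.4 s; no verdict is reported.

**Wedge and lid:** I gripped the wedge 75 mm behind its nose, lifted the lid by its overhang and lowered the wedge onto the rib ledge. I drew it back until the heel met the step, with about 11 N of push, and released it. The underside settled at 92 mm. In the last side view its lower edge lies within about 2 px of where a level, seated wedge should appear. The lid stayed open on its nose, nearly upright.

**Jar:** It was lifted straight out and lowered into the basket until I felt about 4 N of contact at the expected height. After release it stands upright near the middle of the basket.

**Other objects:** The blue-capped jar's final position was within 2 mm of my first measurement. The bottle and seedling look unmoved by eye in the last pictures; I did not measure them again. The robot was clear of everything at hand-in.

**Where checks disagreed or something went wrong:**
- The last heel reading from the top camera was x 0.602 m. I expected 0.604 m, so it is about 2 mm off, which is within the calibration and pixel error.
- A planned backward tilt of the gripper ran into the limits of joints 6 and 7, so I gripped the wedge with the tool vertical instead.
- While seating the wedge, its nose pressed the lid near the hinge with about 15 N. I then backed it off.

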